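# Hang a coated test panel from the dust box on the drying rail

## Task

The coated test panel stands on its wheeled hanger in the grey dust box, under a lid that springs shut. Push the lid open with the hand against the roller bar on its front edge, keep it open with the gripper or wrist while you reach in behind it and grip the hanger by its tab, then bring the hanger out and let the lid close. Hang it by its wheels on the upper half of the sloped drying rail and let go there, so that it runs down to the stop by itself; do not knock over the dye bottles or the orange jar.

Things in the scene. Friction and masses are not known exactly. Their poses are not given: they have to be found in the camera images.
- box: grey dust box, fixed, 176 (x) x 260 (y) mm (all lengths here in mm), walls 5. Origin on the bench below the panel slot that holds the hanger; +x to its back. Front wall at x -80 to -75, 185 high; the opening runs from there to x 55; behind it a fixed sloping deck to the rear wall at x 96, 140 high. Floor 8 high. A bare spare panel, 48 high, is in a second slot at x -45; slots 5 wide, 42 high
- lid (a joint): clear lid in an aluminium frame over the box's opening, hinged along its back edge, free edge to the robot. 0 = shut (rises 0.26 rad toward the robot), grows as it opens up and back; 1.31 = straight up, stop at 2.5. Spring and weight close it from every angle, damped, within 1 to 2 s: to start it takes about 3 N backward on its roller; it never stays open by itself
- lid_roller (a point): centre of the free-turning roller (radius 8, 206 long in y) along the lid's front edge, moves with the lid, 152 from the hinge. Shut: box x -87, 204 high, so fingertips held 190 high, just above the front wall, push it back (box +x); it swings up, so rise with it, tips 15 to 35 below it, until it is past upright. Then lower the hand before it: the lid leans on the hand
- lid_hinge (a point): middle of the lid's hinge line, which runs along the box's y axis, 151 mm above the bench and 55 mm behind the hanger's slot
- hanger: wheeled hanger with test panel, loose, 0.2 to 0.32 kg, 146 mm high. Origin: middle of the panel's lower edge; z up, panel 110 (y) x 3 x 48 high, white coat on its -x side. Clamp bar z 42 to 55, side plate at x -12 to -16, wheels above; between clamp (z 55) and wheel flanges (z 84) it is open to +x, 66 long in y: the rail goes in there. Upright in its slot within 0.06 rad
- tab (a point): centre of the hanger's ribbed grip tab, a block 16 (x) x 32 (y) x 34 mm high on top of the hanger; 129 above the hanger's origin; below it (z 112) a plate spreads 66 wide in y and from x -16 to 8. Best gripped across its 16 mm: the fingers then stand beside the rail and do not block the run
- axle (a point): point midway between the hanger's two wheels, 95 mm above the hanger's origin, 34 below the tab's centre. Wheels 44 apart in y, tread radius 8, flange radius 11, groove 11 wide; they turn freely about x
- rail: drying rail, fixed: flat steel bar 8 (x) x 12 high x 350 mm long along its y axis, on two posts at y -171 and 171. Origin on the bench below its middle. The top of the bar is 150 high at the middle and rises 0.11 rad toward +y; the stop block is near the -y end. The hanger goes on from the -x side, its own axes along the rail's axes; it then hangs tilted 0.11 rad with the bar
- rail_load (a point): point on the top edge of the bar, 70 mm up from its middle toward the high end: a good place to hang the hanger; its axle point then stands 8 above the bar's top
- rail_rest (a point): where the hanger's axle point is when it has run down against the stop, 8 above the bar's top, 92 mm down from the middle
- bottle_a: dye squeeze bottle, loose, 42 diameter x 155 mm high, origin at the middle of its base; near the bench's front edge, in the middle
- bottle_b: dye squeeze bottle, loose, 42 diameter x 155 mm high, origin at the middle of its base; on the right, near the bench's front edge
- jar: screw jar with orange contents and blue lid, loose, 80 diameter x 108 mm high, origin at the middle of its base; far left

How it is judged:
By the outcome, as a careful person would: the job done as asked, in the order asked, and still so for the second after the job is handed in, with the robot touching nothing.
It also fails if it takes over 66 s, if anything falls off the work surface, if the arm or the gripper's body presses on something with over 40 N, if the wrist force passes 120 N, or if a joint passes its speed limit or range.

## Robot

A 7-joint arm with a two-finger parallel gripper is mounted at the origin on a cart in front of the work surface, level with it; the furniture and walls round the work are solid. World frame = base frame: x ahead of the robot, y to its left, z up, the work surface at z = 0. Lengths are in mm, angles in rad, forces in N, time in s.
With the tool pointing down it reaches from about 425 to 1025 mm from the base axis. Payload 9.4 kg.
Tool frame: the origin (TCP) lies at the very end of the fingers, on their centre line; the grasp point (between the pads) lies 19 mm behind it; x points along the fingers, y is the direction in which the jaws open and shut, and the axes are right-handed (so a half turn about x gives the same grasp; the last joint's range is limited). The gripper opens to 93 mm and grips with 3 to 60 N. Pads are 15 mm wide; open, the fingers measure 128 mm over their backs; the gripper's body (75 mm by 188 mm) begins 65 mm behind the grasp point.
Start: joints at [1.121, 0.599, -0.003, 1.599, 0.002, 0.943, -0.08], TCP at [264.051, -675.204, 185.618] pointing down, gripper open.
Joint ranges: [-2.57, 2.57], [-0.35, 1.97], [-1.29, 1.29], [0.11, 2.56], [-1.05, 4.19], [0.11, 1.86], [-2.63, 2.63]. Speed limits (rad/s): [2.22, 2.22, 3.01, 3.01, 3.14, 3.14, 3.14].

## Interface

Orientations are given as a unit quaternion [x, y, z, w].
In Python, from station import env, cams gives the robot as it stands.
- The arm moves only by the shell command python3 -m pendant 'ROWS' [FORCE]. ROWS is JSON, a list of rows, each an object of numbers: "dx", "dy", "dz": the shift along the tool's x, y, z in mm; "ax", "ay", "az": the turn, a rotation vector about the tool's x, y, z in rad; "fingers": the opening, from -1 (shut) to 1 (fully open). A call has 1 to 8 rows; each row is the pose to reach, as a shift and turn from the pose commanded when the call began, along the tool's axes at that moment; what a row does not reach only later rows make up. A row lasts 1/12 s, in which the tool goes at most 41.7 mm and 7.16 degrees, less where a joint would pass 70% of its speed; a pose out of reach is approached as far as the arm can. A call with a gripper value outside its range is refused whole. The fingers move at their own pace and stop on an object; FORCE is the grip in N (left out, the last holds). Time passes only in rows, so rows that repeat a pose let the fingers close. It gives the time, the measured TCP pose, the force and the opening at its end, in the units of the state.
- env.get_obs(): the state, without advancing time (a new reading comes with each control period).
- cams.snapshot(name): name is "scene" or "side" or "wrist"; returns the picture (480x640x3 uint8, red, green, blue); there is no depth.
- cams.camera_model(name): a dict with "vfov" (degrees; the focal length in pixels is half the picture's height over the tangent of half this angle, whatever the lens; pixels are square), "cx", "cy" (the principal point, pixels), "xyz" and "orientation" of the camera in the world. Camera axes: x right, y down, z forward; pixel columns grow to the right and rows downward; lengths in mm; the calibration is good to about 2 mm. The wrist camera is an equidistant fisheye: a pixel r from the principal point sees the ray r / f radians off the axis. A picture is of the moment at which its call begins: read the wrist's pose just before it. camera_model takes no time and is no camera call; for the wrist camera it gives the pose at the moment of the call.
- env.hand_in(): hands the job in, once; it reports no verdict.
Trained networks look in the newest picture that a camera, given by its name, has taken for a name from the list of things; names that differ only in an ending like _2 or _b are one class to them, and where a whole thing is asked for, a point or a joint stands for the part that bears it (a point fixed in the world has none). Each returns a list of dicts, best first, with "p" (0 to 1); they miss things now and then, are a little off and sometimes report something else, mostly with a low value. They report only what shows in the picture. A call takes as long as a camera call.
- cams.spot_in(name, camera): "bbox" ([left, top, right, bottom] as shares, 0 to 1, of the picture: columns of its width, rows of its height, round what is visible of it).
- cams.trace(name, camera): "region" (480x640 bool, what is visible of it) and "bbox" ([left, top, right, bottom] as shares, 0 to 1, of the picture: columns of its width, rows of its height, round what is visible of it).
- cams.spot_point(name, camera): "xy" ([column, row] as shares, 0 to 1, of the picture: columns of its width, rows of its height: a listed point, or the origin of a listed thing).
The state is a dict: "clock": time; "joints": joint angles; "joint_vel": joint speeds; "effort": joint torques, N m; "tool_pos": TCP position; "tcp_rot": TCP orientation; "wrist_force": force on the tool from outside, world axes, zero at the start; "torque": the same for the moment, N m; "gripper_width": opening from 0.0 (shut) to 1.0 (fully open).
Only numpy, scipy, OpenCV 4.12 (cv2) and the standard library are available. Lean on these libraries where they do the work, as an engineer would, in place of code of your own. Each camera call takes 0.05 s, during which the arm holds its last target.

## Working session

There is one attempt and no reset: what is moved stays moved. The work goes in short steps, Python scripts to look and compute and a shell command to move; the robot and the scene stay as the last step left them, time stands still between calls to the robot, and variables do not carry over. Pictures are saved under pics/ and viewed, and the job is handed in when it is done.

```bash
ls; mkdir -p pics; python3 - <<'E'
from station import env,cams
import cv2
o=env.get_obs()
for k,v in o.items(): print(k,v)
for n in ["scene","side","wrist"]:
    print(n,cams.camera_model(n))
    cv2.imwrite(f"pics/a_{n}.png",cams.snapshot(n)[:,:,::-1])
print(env.get_obs()['clock'])
E
```

```text
pics
clock 0.0
joints [ 1.12130818  0.6001167  -0.00252689  1.60014936  0.00181355  0.94287857
 -0.07981173]
joint_vel [ 9.52411039e-04  5.35254171e-04 -1.17557887e-04  1.49407850e-03
  9.97327135e-05  5.97955117e-04 -8.51716301e-04]
effort [-8.78306332e-05 -7.65068293e+01  1.49681177e+00 -2.52352417e+01
 -5.24460222e-02  1.68235833e-02  1.25709926e-04]
tool_pos [ 263.8204054  -674.70937764  184.75936886]
tcp_rot [-0.69469854 -0.13157795  0.69501341 -0.13052796]
wrist_force [ 0.79901096 -0.16381177  0.2988041 ]
torque [-0.01972598  0.01086508 -0.00293217]
gripper_width 0.9974422504200589
scene {'vfov': 50.89475984220676, 'cx': 319.59261738270834, 'cy': 239.11163042615203, 'xyz': array([-723.45206873,  837.66564244, 1077.86771832]), 'orientation': array([-0.43849395,  0.76255564, -0.4179904 ,  0.2269713 ])}
side {'vfov': 45.345906801953895, 'cx': 330.1308990294578, 'cy': 239.6018041452863, 'xyz': array([ -94.86495641, 1405.14065308,  904.81570908]), 'orientation': array([-0.18731657,  0.83012008, -0.51382042,  0.10863572])}
wrist {'vfov': 65.70646984690485, 'cx': 320.3367715745106, 'cy': 233.65920259937957, 'xyz': array([ 325.23466529, -651.66299681,  384.21976243]), 'orientation': array([ 0.82074442, -0.5587376 , -0.06809315,  0.0977456 ])}
0.15
```

View pics/a_scene.png

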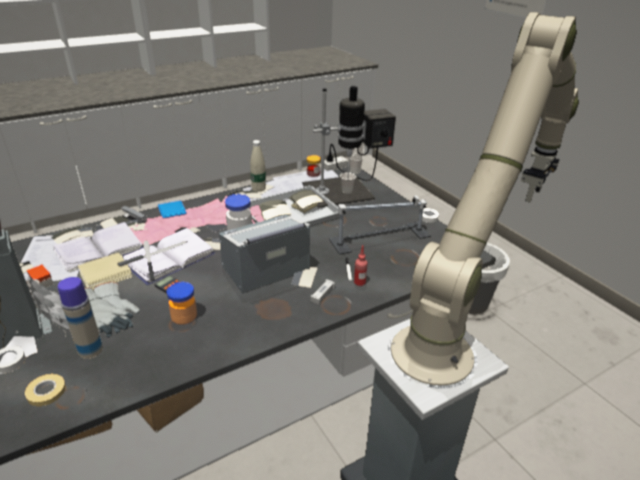

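View pics/a_side.png

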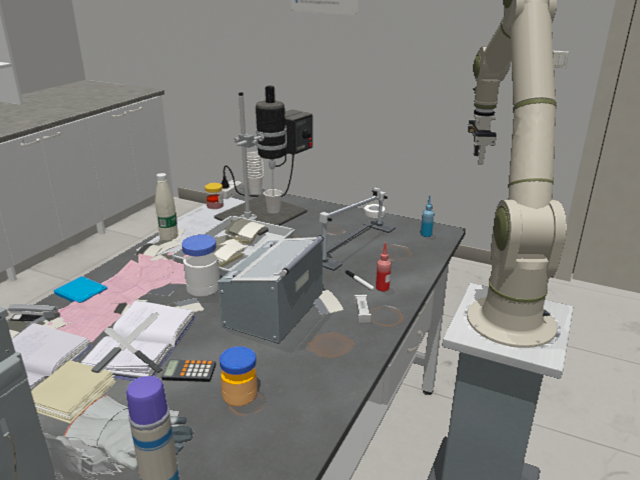

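View pics/a_wrist.png

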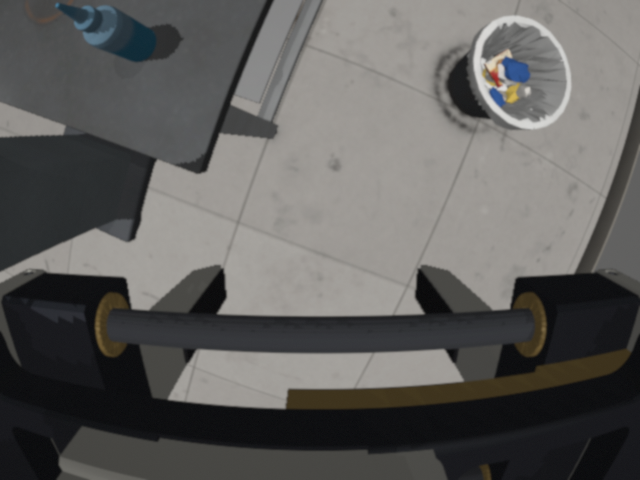

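```bash
cat > h.py <<'E'
import numpy as np
from scipy.spatial.transform import Rotation as R
from scipy.optimize import least_squares
def ray(m,u,v):
    f=240/np.tan(np.radians(m['vfov'])/2)
    d=np.array([u-m['cx'],v-m['cy']],float)
    if m.get('fish'):
        r=np.linalg.norm(d); th=r/f
        c=np.r_[d/max(r,1e-9)*np.sin(th),np.cos(th)]
    else: c=np.r_[d/f,1]; c/=np.linalg.norm(c)
    return R.from_quat(m['orientation']).apply(c)
def tri(obs): # list (m,u,v)
    A=np.zeros((3,3));b=np.zeros(3)
    for m,u,v in obs:
        d=ray(m,u,v);P=np.eye(3)-np.outer(d,d);A+=P;b+=P@m['xyz']
    X=np.linalg.solve(A,b)
    return X,[np.linalg.norm((np.eye(3)-np.outer(d,d))@(X-m['xyz'])) for m,d in [(m,ray(m,u,v)) for m,u,v in obs]]
def onz(m,u,v,z):
    d=ray(m,u,v); return m['xyz']+d*(z-m['xyz'][2])/d[2]
def proj(m,X):
    f=240/np.tan(np.radians(m['vfov'])/2)
    c=R.from_quat(m['orientation']).inv().apply(np.atleast_2d(X)-m['xyz'])
    if m.get('fish'):
        r=np.linalg.norm(c[:,:2],axis=1);th=np.arctan2(r,c[:,2])
        return c[:,:2]/r[:,None]*(th*f)[:,None]+[m['cx'],m['cy']]
    return c[:,:2]/c[:,2:]*f+[m['cx'],m['cy']]
def cm(cams,n):
    m=dict(cams.camera_model(n)); m['fish']=(n=='wrist'); return m
E
python3 - <<'E'
from station import env,cams
from h import *
for n in ["scene","side","wrist"]:
    cams.snapshot(n)
    for t in ["box","lid_roller","lid_hinge","hanger","tab","axle","rail","rail_load","rail_rest","bottle_a","jar"]:
        r=cams.spot_point(t,n)
        print(n,t,[(np.round(np.array(q['xy'])*[640,480],1).tolist(),round(q['p'],2)) for q in r[:3]])
print(env.get_obs()['clock'])
E
```

```text
scene box [([266.3, 264.6], 0.61)]
scene lid_roller []
scene lid_hinge [([258.2, 224.2], 0.92)]
scene hanger []
scene tab []
scene axle []
scene rail [([379.6, 239.4], 0.91)]
scene rail_load [([366.0, 206.7], 0.66)]
scene rail_rest [([403.9, 201.3], 0.67), ([362.2, 205.2], 0.3)]
scene bottle_a [([360.1, 280.5], 0.81)]
scene jar [([186.7, 317.9], 0.86)]
side box [([276.2, 310.7], 0.79), ([301.8, 249.5], 0.75)]
side lid_roller [([306.1, 251.0], 0.77), ([381.5, 287.9], 0.5)]
side lid_hinge [([255.2, 259.1], 0.75)]
side hanger []
side tab [([276.9, 311.2], 0.32)]
side axle []
side rail [([354.8, 246.2], 0.7)]
side rail_load [([342.0, 206.0], 0.62)]
side rail_rest [([370.3, 195.8], 0.81)]
side bottle_a [([382.4, 288.4], 0.86), ([426.5, 236.9], 0.78)]
side jar [([239.0, 393.1], 0.72)]
wrist box []
wrist lid_roller []
wrist lid_hinge []
wrist hanger []
wrist tab []
wrist axle [([142.8, 48.4], 0.56)]
wrist rail []
wrist rail_load []
wrist rail_rest []
wrist bottle_a [([139.8, 50.5], 0.96)]
wrist jar []
1.95
```

The scene view shows the box at about (265,250), the rail at (380,215), the red bottle at (361,270) and the jar at (183,303). The side view shows the lid's roller edge from about (322,240). I'll zoom in to pick accurate corners.

```bash
python3 - <<'E'
import cv2,pickle
from station import cams
from h import *
M={n:cm(cams,n) for n in ("scene","side")}
pickle.dump(M,open("M.pkl","wb"))
a=cv2.imread("pics/a_scene.png")[180:300,210:450]; cv2.imwrite("pics/z1.png",cv2.resize(a,None,fx=3.3,fy=3.3,interpolation=cv2.INTER_CUBIC))
a=cv2.imread("pics/a_side.png")[180:340,210:450]; cv2.imwrite("pics/z2.png",cv2.resize(a,None,fx=3.3,fy=3.3,interpolation=cv2.INTER_CUBIC))
s,d=M['scene'],M['side']
P={'box':((266.3,264.6),(276.2,310.7)),'hinge':((258.2,224.2),(255.2,259.1)),'rail':((379.6,239.4),(354.8,246.2)),'load':((366,206.7),(342,206)),'rest':((403.9,201.3),(370.3,195.8)),'botA':((360.1,280.5),(382.4,288.4)),'jar':((186.7,317.9),(239,393.1))}
for k,(p,q) in P.items():
    X,e=tri([(s,*p),(d,*q)]); print(k,X.round(1),np.round(e,1))
print('botB',onz(d,426.5,236.9,0))
E
```

```text
box [605.3 240.3  10. ] [7.2 7.2]
hinge [667.3 235.5 150.7] [1.3 1.3]
rail [ 561.6 -228.5   -0. ] [1.4 1.4]
load [ 582.3 -163.7  163.2] [6.5 6.5]
rest [ 544.6 -313.4  157.4] [0.2 0.2]
botA [380.2 -10.1   1.2] [3. 3.]
jar [515.4 562.7 -11.3] [5.4 5.4]
botB [ 358.99993161 -406.29065283    0.        ]
```

View pics/z1.png

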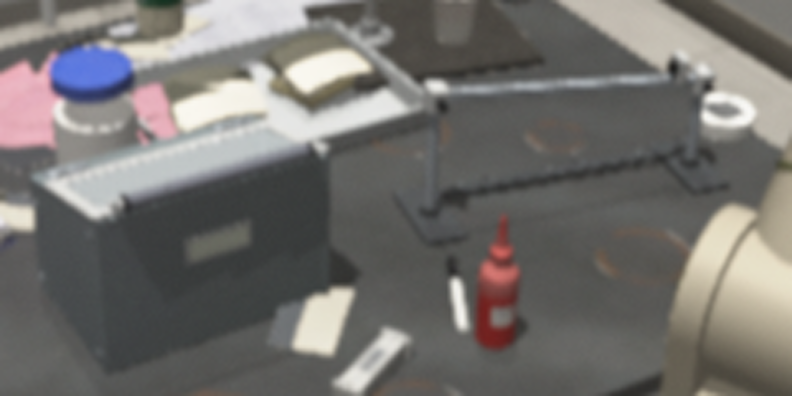

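View pics/z2.png

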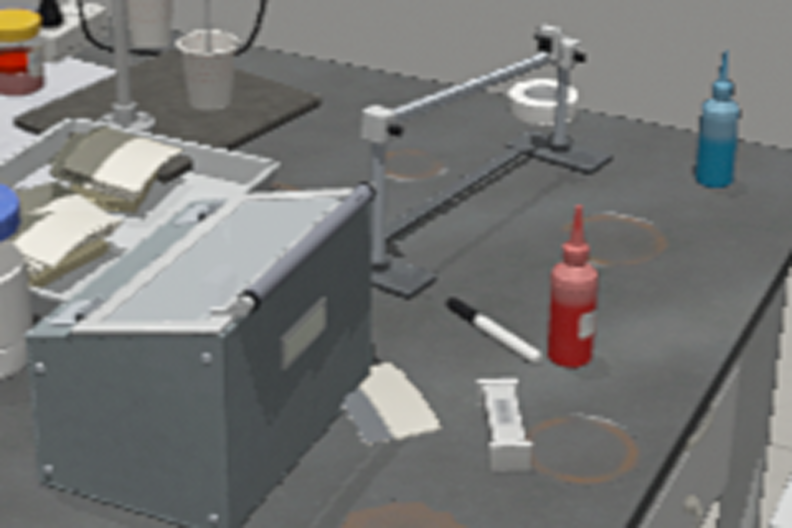

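```bash
cat > fit.py <<'E'
import pickle
from h import *
M=pickle.load(open("M.pkl","rb"))
s,d=M['scene'],M['side']
Z=lambda l,u,v:(210+u/3.3,180+v/3.3)
def T(p,X):
    c,sn=np.cos(p[2]),np.sin(p[2]); X=np.asarray(X,float)
    return np.c_[p[0]+c*X[:,0]-sn*X[:,1],p[1]+sn*X[:,0]+c*X[:,1],X[:,2]]
def fit(obs,p0):
    def res(p):
        r=[]
        for m,uv,X in obs: r.append((proj(m,T(p,[X]))[0]-Z(0,*uv)))
        return np.ravel(r)
    f=least_squares(res,p0,loss='soft_l1'); return f.x,res(f.x).reshape(-1,2).round(1).tolist()
B=[(s,(125,202),(-87,103,204)),(s,(312,150),(-87,-103,204)),(s,(107,366),(-80,130,0)),(s,(328,285),(-80,-130,0)),
(d,(252,300),(-87,103,204)),(d,(365,192),(-87,-103,204)),(d,(225,527),(-80,130,0)),(d,(40,488),(96,130,0)),(d,(371,362),(-80,-130,0)),(d,(33,335),(96,130,140))]
if __name__=="__main__":
    print(fit(B,[610,235,0]))
    def top(y): return 150+y*np.tan(.11)
    L=[(s,(432,96),(0,171,top(171))),(s,(693,80),(0,-171,top(-171))),(d,(380,121),(0,171,top(171))),(d,(558,55),(0,-171,top(-171))),(s,(432,208),(0,171,0)),(d,(378,280),(0,171,0))]
    print(fit(L,[561,-228,-.25]))
E
python3 fit.py
```

```text
(array([6.03246132e+02, 2.36914612e+02, 1.32725871e-02]), [[0.2, -0.5], [0.4, -1.7], [0.8, 2.0], [0.8, 3.3], [-1.3, -0.2], [0.1, -1.1], [1.4, 4.0], [-0.2, -1.2], [-0.3, 5.3], [-2.0, 0.4]])
(array([ 5.69503936e+02, -2.30620248e+02, -1.59734600e-01]), [[-0.1, -0.6], [0.9, -2.0], [-0.1, 0.5], [0.3, -2.1], [-2.0, 3.9], [0.1, -0.0]])
```

```bash
cat >> h.py <<'E'
def Rt(yaw,flip=1,tilt=0):
    # tool x down, tool y along flip*(frame x axis), frame yawed; tilt about the frame x axis
    F=R.from_euler('z',yaw)*R.from_euler('x',tilt)
    X=np.array([0,0,-1.]);Y=np.array([flip,0,0.]);Zz=np.cross(X,Y)
    return F*R.from_matrix(np.c_[X,Y,Zz])
def go(env,pos,Rg,o=None):
    o=o or env.get_obs(); Rc=R.from_quat(o['tcp_rot'])
    d=Rc.inv().apply(np.asarray(pos)-o['tool_pos']); w=(Rc.inv()*Rg).as_rotvec()
    print('to',np.round(pos,1),'d',d.round(1),'a',w.round(4),'rows',round(np.linalg.norm(d)/41.7,1),round(np.degrees(np.linalg.norm(w))/7.16,1))
E
python3 - <<'E'
from station import env,cams
from h import *
o=env.get_obs(); Rc=R.from_quat(o['tcp_rot']); print(Rc.as_matrix().round(3))
m=cm(cams,'wrist'); print(Rc.inv().apply(m['xyz']-o['tool_pos']), (Rc.inv()*R.from_quat(m['orientation'])).as_matrix().round(3))
for f in (1,-1): go(env,[520,-230,330],Rt(-.2,f))
E
```

```text
[[-0.     0.364 -0.931]
 [-0.    -0.931 -0.364]
 [-1.     0.     0.   ]]
[-199.36980259    0.56456365  -65.51843398] [[ 0.001 -0.236  0.972]
 [ 1.     0.002 -0.001]
 [-0.002  0.972  0.236]]
to [ 520 -230  330] d [-144.4 -321.4 -400.5] a [-0.998  0.     0.   ] rows 12.8 8.0
to [ 520 -230  330] d [-144.4 -321.4 -400.5] a [ 2.1436  0.     -0.    ] rows 12.8 17.2
```

```bash
python3 - <<'E'
from station import env,cams
from h import *
go(env,[480,-330,320],Rt(-.2,1))
E
```

```text
to [ 480 -330  320] d [-134.4 -242.8 -326.8] a [-0.998  0.     0.   ] rows 10.3 8.0
```

```bash
python3 -m pendant '[{"dx":-60,"dy":-30,"dz":-40,"ax":-0.1},{"dx":-134,"dy":-243,"dz":-327,"ax":-1.0},{"dx":-134,"dy":-243,"dz":-327,"ax":-1.0},{"dx":-134,"dy":-243,"dz":-327,"ax":-1.0},{"dx":-134,"dy":-243,"dz":-327,"ax":-1.0},{"dx":-134,"dy":-243,"dz":-327,"ax":-1.0},{"dx":-134,"dy":-243,"dz":-327,"ax":-1.0},{"dx":-134,"dy":-243,"dz":-327,"ax":-1.0}]'
python3 - <<'E'
from station import env,cams
from h import *
go(env,[480,-330,320],Rt(-.2,1))
E
```

```text
to [ 480 -330  320] d [-134.4 -242.8 -326.8] a [-0.998  0.     0.   ] rows 10.3 8.0validation failed for argument at $[0]...
```

```bash
python3 -m pendant '[{"dx":-40,"dy":-40,"dz":-60,"ax":-0.1,"ay":0,"az":0,"fingers":1},{"dx":-134,"dy":-243,"dz":-327,"ax":-1,"ay":0,"az":0,"fingers":1},{"dx":-134,"dy":-243,"dz":-327,"ax":-1,"ay":0,"az":0,"fingers":1},{"dx":-134,"dy":-243,"dz":-327,"ax":-1,"ay":0,"az":0,"fingers":1},{"dx":-134,"dy":-243,"dz":-327,"ax":-1,"ay":0,"az":0,"fingers":1},{"dx":-134,"dy":-243,"dz":-327,"ax":-1,"ay":0,"az":0,"fingers":1},{"dx":-134,"dy":-243,"dz":-327,"ax":-1,"ay":0,"az":0,"fingers":1},{"dx":-134,"dy":-243,"dz":-327,"ax":-1,"ay":0,"az":0,"fingers":1}]'
python3 - <<'E'
from station import env,cams
from h import *
go(env,[480,-330,320],Rt(-.2,1))
E
```

```text
clock: 2.62
tool_pos: [432.2, -406.4, 292.2]
tcp_rot: [-0.551, -0.443, 0.551, -0.443]
wrist_force: [0.4, -1.1, 0.4]
gripper_width: 0.998
to [ 480 -330  320] d [-27.8  30.2 -84.9] a [-0.0169  0.0006 -0.0003] rows 2.3 0.1
```

```bash
python3 -m pendant '[{"dx":-28,"dy":30,"dz":-85,"ax":-0.017,"ay":0,"az":0,"fingers":0},{"dx":-28,"dy":30,"dz":-85,"ax":-0.017,"ay":0,"az":0,"fingers":0},{"dx":-28,"dy":30,"dz":-85,"ax":-0.017,"ay":0,"az":0,"fingers":0},{"dx":-28,"dy":30,"dz":-85,"ax":-0.017,"ay":0,"az":0,"fingers":0},{"dx":-28,"dy":30,"dz":-85,"ax":-0.017,"ay":0,"az":0,"fingers":0}]'
python3 - <<'E'
from station import env,cams
from h import *
import cv2,pickle
o=env.get_obs();m=cm(cams,'wrist');cv2.imwrite("pics/b1.png",cams.snapshot('wrist')[:,:,::-1]);pickle.dump(m,open('w1.pkl','wb'));print(o['tool_pos'],o['clock'])
E
```

```text
clock: 3.03
tool_pos: [479.6, -332.1, 319.5]
tcp_rot: [-0.548, -0.446, 0.549, -0.446]
wrist_force: [-1.2, -0.6, -0.5]
gripper_width: 0.688
[ 479.59141975 -332.08074281  319.46903157] 3.0333
```

View pics/b1.png

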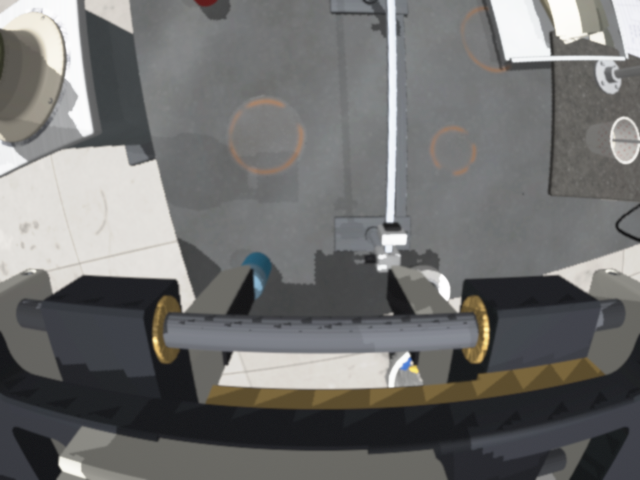

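```bash
python3 - <<'E'
from station import env,cams
from h import *
go(env,[610,-240,330],Rt(-.2,1))
E
```

```text
to [ 610 -240  330] d [ -11.2  109.3 -118.1] a [-0.0071  0.0008  0.0008] rows 3.9 0.1
```

```bash
python3 -m pendant '[{"dx":-11,"dy":109,"dz":-118,"ax":0,"ay":0,"az":0,"fingers":0},{"dx":-11,"dy":109,"dz":-118,"ax":0,"ay":0,"az":0,"fingers":0},{"dx":-11,"dy":109,"dz":-118,"ax":0,"ay":0,"az":0,"fingers":0},{"dx":-11,"dy":109,"dz":-118,"ax":0,"ay":0,"az":0,"fingers":0},{"dx":-11,"dy":109,"dz":-118,"ax":0,"ay":0,"az":0,"fingers":0},{"dx":-11,"dy":109,"dz":-118,"ax":0,"ay":0,"az":0,"fingers":0}]'
python3 - <<'E'
from station import env,cams
from h import *
import cv2,pickle
o=env.get_obs();m=cm(cams,'wrist');cv2.imwrite("pics/b2.png",cams.snapshot('wrist')[:,:,::-1]);pickle.dump(m,open('w2.pkl','wb'));print(o['tool_pos'],o['clock'])
E
```

```text
clock: 3.58
tool_pos: [610.9, -238.9, 328.9]
tcp_rot: [-0.548, -0.447, 0.549, -0.446]
wrist_force: [-0.3, -0.3, 0.6]
gripper_width: 0.498
[ 610.85441516 -238.92830521  328.89918372] 3.5833
```

View pics/b2.png

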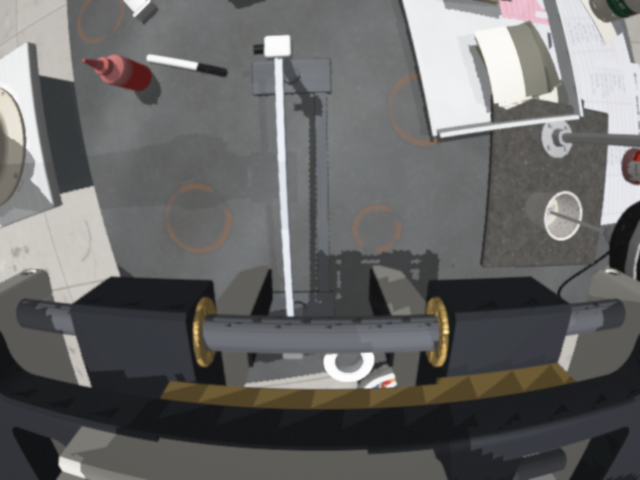

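```bash
cat > line.py <<'E'
import cv2,pickle
from h import *
s,d=[pickle.load(open("M.pkl","rb"))[k] for k in ("scene","side")]
pl=[]
for n,c0,c1,r0,r1 in ((1,388,391,20,215),(2,279,290,60,262)):
    im=cv2.imread(f"pics/b{n}.png").astype(int).sum(2)/3; m=pickle.load(open(f"w{n}.pkl","rb"))
    rs=[];ctr=[]
    for r in range(r0,r1,3):
        c=c0+(c1-c0)*(r-r0)/(r1-r0); a=int(c)-14; seg=im[r,a:a+29]
        t=(seg.max()+np.median(seg))/2; msk=seg>t
        # longest run near the middle
        idx=np.where(msk)[0]; 
        w=seg-np.median(seg); w[~msk]=0
        cc=a+(idx.min()+idx.max())/2; ctr.append((cc,r,len(idx)))
        rs.append(ray(m,cc,r))
    rs=np.array(rs); ctr=np.array(ctr)
    for it in range(3):
        u,sv,vt=np.linalg.svd(rs); nrm=vt[2]; e=rs@nrm; k=abs(e)<max(2.5*np.median(abs(e)),1e-3); rs=rs[k]
    print(n,len(rs),'resid mm@330',np.std(rs@nrm)*330,ctr[::12].round(1).tolist())
    pl.append((nrm,m['xyz']))
dr=np.cross(pl[0][0],pl[1][0]);dr/=np.linalg.norm(dr); dr*=np.sign(dr[1])
A=np.array([pl[0][0],pl[1][0],dr]);
b=[pl[0][0]@pl[0][1],pl[1][0]@pl[1][1],dr@np.array([570,-230,150.])]
P=np.linalg.solve(A,b)
print('point',P,'dir',dr,'yaw',np.arctan2(-dr[0],dr[1]),'slope',np.arctan2(dr[2],np.hypot(*dr[:2])))
np.save('rail.npy',np.array([P,dr]))
E
python3 line.py
```

```text
1 64 resid mm@330 0.17232248855613158 [[391.0, 20.0, 7.0], [392.0, 56.0, 7.0], [392.5, 92.0, 8.0], [392.5, 128.0, 8.0], [391.5, 164.0, 8.0], [390.0, 200.0, 7.0]]
2 63 resid mm@330 0.14868850283532078 [[278.0, 60.0, 7.0], [279.0, 96.0, 7.0], [280.5, 132.0, 8.0], [282.0, 168.0, 7.0], [283.0, 204.0, 7.0], [285.0, 240.0, 7.0]]
point [ 573.87455902 -230.71495541  149.93406886] dir [0.18216846 0.97702363 0.11063221] yaw -0.18433579180798615 slope 0.11085914549098737
```

```bash
python3 - <<'E'
import cv2
a=cv2.imread("pics/b1.png")[0:280,320:460];b=cv2.imread("pics/b2.png")[20:300,230:370]
cv2.imwrite("pics/z3.png",cv2.resize(cv2.hconcat([a,b]),None,fx=2.1,fy=2.1,interpolation=cv2.INTER_CUBIC))
E
```

```text
(no output)
```

View pics/z3.png

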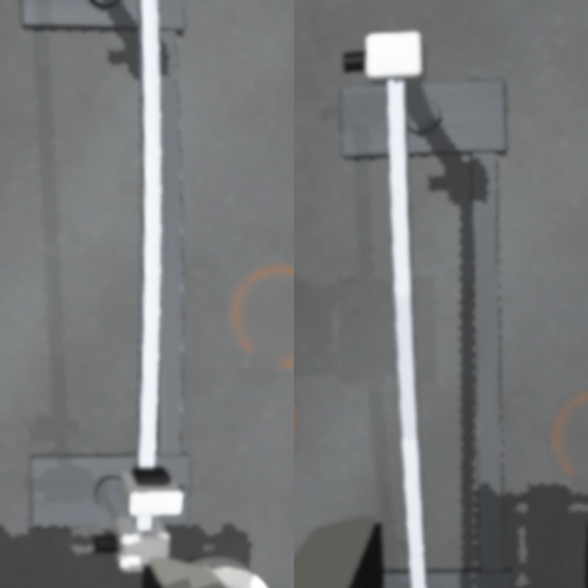

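```bash
python3 - <<'E'
from h import *
import pickle
P,dr=np.load('rail.npy')
for n,row,nm in ((2,46,'hi post centre'),(2,57.5,'hi block lower edge'),(1,222,'stop dark start'),(1,261,'lo post cap')):
    m=pickle.load(open(f"w{n}.pkl","rb")); ss=np.linspace(-250,250,5001)
    pr=proj(m,P+ss[:,None]*dr); i=abs(pr[:,1]-row).argmin(); print(nm,ss[i],(P+ss[i]*dr).round(1),pr[i].round(1))
for nm,a,b in (('load',(366,206.7),(342,206)),('rest',(403.9,201.3),(370.3,195.8))): pass
print((np.array([544.6,-313.4,157.4])-P)@dr)
E
```

```text
hi post centre 164.8 [603.9 -69.7 168.2] [277.6  46. ]
hi block lower edge 153.0 [601.7 -81.2 166.9] [277.9  57.5]
stop dark start -134.6 [ 549.4 -362.2  135. ] [389.4 222. ]
lo post cap -180.2 [ 541.  -406.8  130. ] [387.5 261. ]
-85.29217086262693
```

```bash
python3 - <<'E'
from station import env,cams
from h import *
go(env,[630,160,370],Rt(0.013,1))
E
```

```text
to [630 160 370] d [ -41.1  -62.6 -396.1] a [-0.2205  0.0004  0.0022] rows 9.7 1.8
```

```bash
python3 -m pendant '[{"dx":-40,"dy":-10,"dz":-60,"ax":-0.1,"ay":0,"az":0,"fingers":0},{"dx":-41,"dy":-63,"dz":-396,"ax":-0.22,"ay":0,"az":0,"fingers":0},{"dx":-41,"dy":-63,"dz":-396,"ax":-0.22,"ay":0,"az":0,"fingers":0},{"dx":-41,"dy":-63,"dz":-396,"ax":-0.22,"ay":0,"az":0,"fingers":0},{"dx":-41,"dy":-63,"dz":-396,"ax":-0.22,"ay":0,"az":0,"fingers":0},{"dx":-41,"dy":-63,"dz":-396,"ax":-0.22,"ay":0,"az":0,"fingers":0},{"dx":-41,"dy":-63,"dz":-396,"ax":-0.22,"ay":0,"az":0,"fingers":0},{"dx":-41,"dy":-63,"dz":-396,"ax":-0.22,"ay":0,"az":0,"fingers":0}]'
python3 - <<'E'
from station import env,cams
from h import *
go(env,[630,160,370],Rt(0.013,1))
E
```

```text
clock: 4.3
tool_pos: [625.7, 85.1, 367.6]
tcp_rot: [0.497, 0.502, -0.498, 0.503]
wrist_force: [1.0, -0.4, -0.4]
gripper_width: 0.5
to [630 160 370] d [ -2.6   5.  -74.9] a [-0.0038  0.0018  0.0003] rows 1.8 0.0
```

```bash
python3 -m pendant '[{"dx":-3,"dy":5,"dz":-75,"ax":-0.004,"ay":0,"az":0,"fingers":0},{"dx":-3,"dy":5,"dz":-75,"ax":-0.004,"ay":0,"az":0,"fingers":0},{"dx":-3,"dy":5,"dz":-75,"ax":-0.004,"ay":0,"az":0,"fingers":0},{"dx":-3,"dy":5,"dz":-75,"ax":-0.004,"ay":0,"az":0,"fingers":0}]'
python3 - <<'E'
from station import env,cams
from h import *
import cv2,pickle
o=env.get_obs();m=cm(cams,'wrist');cv2.imwrite("pics/c1.png",cams.snapshot('wrist')[:,:,::-1]);pickle.dump(m,open('w3.pkl','wb'));print(o['tool_pos'],o['clock'])
for t in ("tab","hanger","lid_roller"): print(t,[(np.round(np.array(q['xy'])*[640,480],1),q['p']) for q in cams.spot_point(t,'wrist')])
E
```

```text
clock: 4.63
tool_pos: [629.9, 161.3, 370.2]
tcp_rot: [0.495, 0.505, -0.496, 0.505]
wrist_force: [0.5, -1.0, -0.2]
gripper_width: 0.496
[629.87220659 161.34409574 370.15059178] 4.6333
tab []
hanger []
lid_roller [(array([209. , 135.1]), 0.65)]
```

View pics/c1.png

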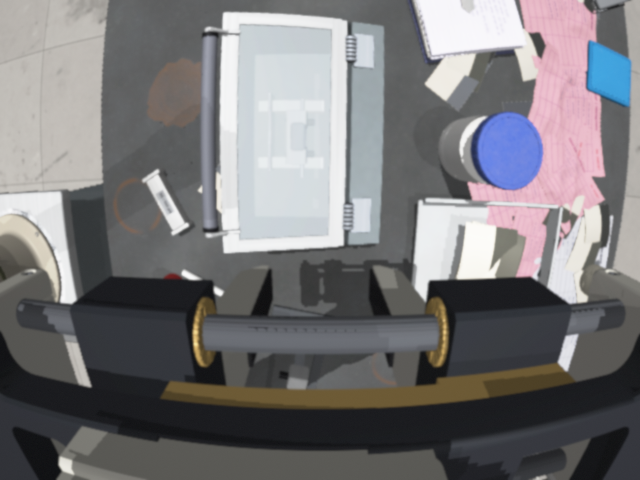

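```bash
python3 -m pendant '[{"dx":0,"dy":-140,"dz":0,"ax":0,"ay":0,"az":0,"fingers":0},{"dx":0,"dy":-140,"dz":0,"ax":0,"ay":0,"az":0,"fingers":0},{"dx":0,"dy":-140,"dz":0,"ax":0,"ay":0,"az":0,"fingers":0},{"dx":0,"dy":-140,"dz":0,"ax":0,"ay":0,"az":0,"fingers":0},{"dx":0,"dy":-140,"dz":0,"ax":0,"ay":0,"az":0,"fingers":0}]'
python3 - <<'E'
from station import env,cams
from h import *
import cv2,pickle
o=env.get_obs();m=cm(cams,'wrist');cv2.imwrite("pics/c2.png",cams.snapshot('wrist')[:,:,::-1]);pickle.dump(m,open('w4.pkl','wb'));print(o['tool_pos'],o['clock'])
a=cv2.imread("pics/c1.png")[0:260,190:400];b=cv2.imread("pics/c2.png")[0:260,290:520]
cv2.imwrite("pics/z4.png",cv2.resize(a,None,fx=3,fy=3,interpolation=cv2.INTER_CUBIC)[:600])
E
```

```text
clock: 5.25
tool_pos: [487.0, 158.0, 371.7]
tcp_rot: [0.496, 0.504, -0.496, 0.505]
wrist_force: [0.2, -0.0, 0.4]
gripper_width: 0.504
[487.04492171 158.01555648 371.65561474] 5.25
```

View pics/c2.png

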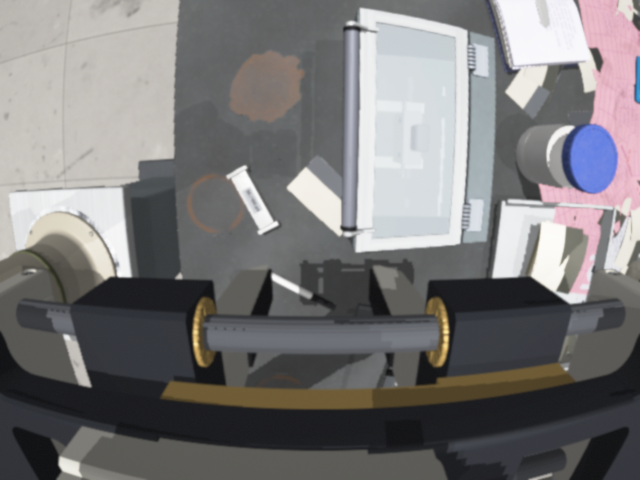

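View pics/z4.png

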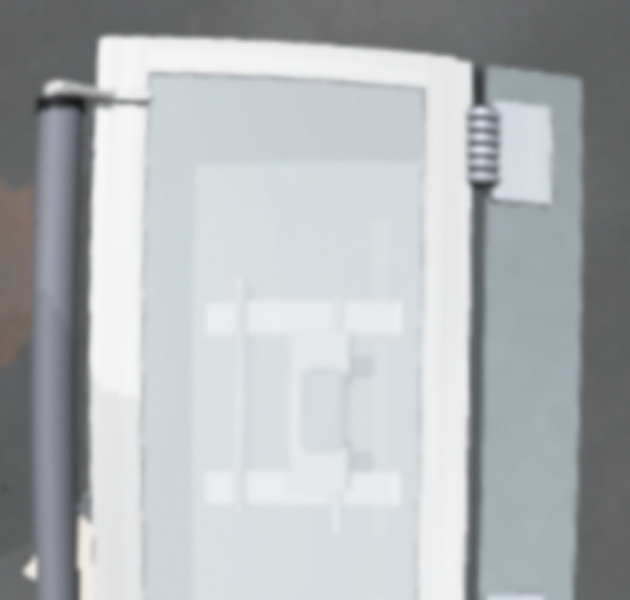

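```bash
python3 - <<'E'
import cv2,numpy as np
o=[]
for f,x0 in (("c1",245),("c2",370)):
    a=cv2.imread(f"pics/{f}.png")[80:190,x0:x0+95].astype(float).mean(2)
    a=np.clip((a-180)*255/60,0,255).astype(np.uint8)
    o.append(cv2.resize(a,None,fx=4.2,fy=4.2,interpolation=cv2.INTER_CUBIC))
cv2.imwrite("pics/z5.png",cv2.hconcat(o)); print(o[0].shape)
E
```

```text
(462, 399)
```

View pics/z5.png

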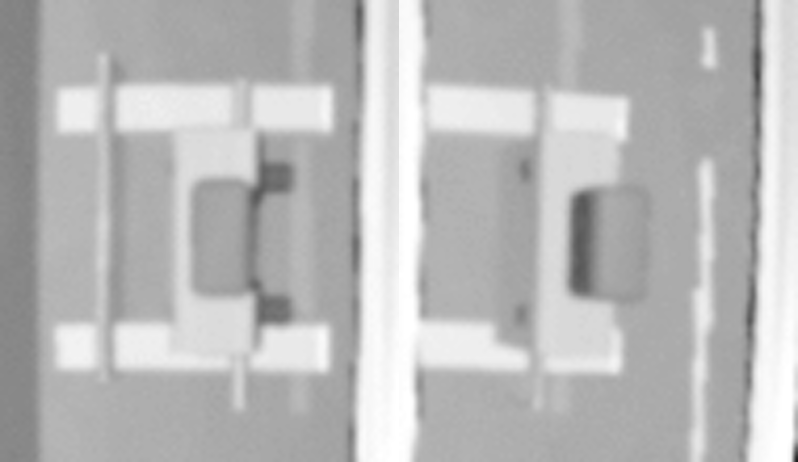

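```bash
python3 - <<'E'
from h import *
import pickle
a=pickle.load(open("w3.pkl","rb"));b=pickle.load(open("w4.pkl","rb"))
D={'tabtop':((297.1,136.7),(422.9,138.3)),
'plateL top':((245+175/4.2,80+130/4.2),(370+(541-399)/4.2,80+128/4.2)),
'plateL bot':((245+170/4.2,80+352/4.2),(370+(536-399)/4.2,80+350/4.2)),
'rollT':((210,33.5),(351.5,27)),'rollB':((209.5,232),(348.5,231)),'rollmid':((209,135.1),(349.7,130))}
for k,(p,q) in D.items():
    X,e=tri([(a,*p),(b,*q)]); print(k,X.round(1),np.round(e,1))
E
sed -n 1,1p h.py; python3 - <<'E'
from station import env,cams
import sys; sys.path.insert(0,'.')
from h import *
go(env,[440,236,250],Rt(0.013,1))
go(env,[440,236,190],Rt(0.013,1))
E
```

```text
tabtop [603.2 235.2 154.2] [0.1 0.1]
plateL top [587.7 268.2 118.6] [1.1 1.1]
plateL bot [587.6 203.4 122.3] [0.5 0.5]
rollT [515.1 343.7 204.1] [0.6 0.6]
rollB [516.6 137.7 207.9] [0. 0.]
rollmid [515.5 237.7 198.3] [0.9 0.9]
import numpy as np
to [440 236 250] d [121.4 -48.4 -79.1] a [ 0.0031  0.0012 -0.002 ] rows 3.7 0.0
to [440 236 190] d [181.4 -48.5 -79.1] a [ 0.0031  0.0012 -0.002 ] rows 4.9 0.0
```

```bash
python3 -m pendant '[{"dx":70,"dy":-48,"dz":-79,"ax":0.003,"ay":0,"az":0,"fingers":0},{"dx":181,"dy":-48,"dz":-79,"ax":0.003,"ay":0,"az":0,"fingers":0},{"dx":181,"dy":-48,"dz":-79,"ax":0.003,"ay":0,"az":0,"fingers":0},{"dx":181,"dy":-48,"dz":-79,"ax":0.003,"ay":0,"az":0,"fingers":0},{"dx":181,"dy":-48,"dz":-79,"ax":0.003,"ay":0,"az":0,"fingers":0},{"dx":181,"dy":-48,"dz":-79,"ax":0.003,"ay":0,"az":0,"fingers":0},{"dx":181,"dy":-48,"dz":-79,"ax":0.003,"ay":0,"az":0,"fingers":0}]'
python3 - <<'E'
from station import env,cams
from h import *
import cv2
cv2.imwrite("pics/d1.png",cams.snapshot('side')[150:350,180:420,::-1])
o=env.get_obs()
for x,z in ((467,189),(484,212),(503,236),(527,255),(554,269),(583,278),(613,280),(643,276),(672,268),(698,252),(690,212),(603.5,160)): go(env,[x,236,z],Rt(0.007,1),o)
E
```

```text
clock: 5.88
tool_pos: [440.9, 237.2, 188.2]
tcp_rot: [0.495, 0.504, -0.497, 0.503]
wrist_force: [0.3, 0.5, 0.7]
gripper_width: 0.498
to [467 236 189] d [ 0.9 24.8  1.8] a [0.0072 0.0002 0.0007] rows 0.6 0.1
to [484 236 212] d [-22.2  41.8   2. ] a [0.0072 0.0002 0.0007] rows 1.1 0.1
to [503 236 236] d [-46.2  60.8   2.3] a [0.0072 0.0002 0.0007] rows 1.8 0.1
to [527 236 255] d [-65.2  84.8   2.6] a [0.0072 0.0002 0.0007] rows 2.6 0.1
to [554 236 269] d [-79.2 111.8   3. ] a [0.0072 0.0002 0.0007] rows 3.3 0.1
to [583 236 278] d [-88.2 140.7   3.4] a [0.0072 0.0002 0.0007] rows 4.0 0.1
to [613 236 280] d [-90.2 170.7   3.8] a [0.0072 0.0002 0.0007] rows 4.6 0.1
to [643 236 276] d [-86.3 200.7   4.3] a [0.0072 0.0002 0.0007] rows 5.2 0.1
to [672 236 268] d [-78.3 229.7   4.7] a [0.0072 0.0002 0.0007] rows 5.8 0.1
to [698 236 252] d [-62.3 255.8   5. ] a [0.0072 0.0002 0.0007] rows 6.3 0.1
to [690 236 212] d [-22.3 247.8   4.9] a [0.0072 0.0002 0.0007] rows 6.0 0.1
to [603.5 236.  160. ] d [ 29.8 161.3   3.7] a [0.0072 0.0002 0.0007] rows 3.9 0.1
```

View pics/d1.png

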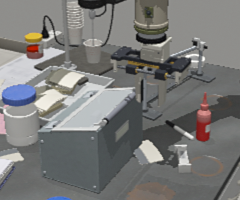

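```bash
python3 -m pendant '[{"dx":0,"dy":15,"dz":2,"ax":0,"ay":0,"az":0,"fingers":0},{"dx":-3,"dy":26,"dz":2,"ax":0,"ay":0,"az":0,"fingers":0},{"dx":-12,"dy":34,"dz":2,"ax":0,"ay":0,"az":0,"fingers":0},{"dx":-22,"dy":42,"dz":2,"ax":0,"ay":0,"az":0,"fingers":0},{"dx":-35,"dy":52,"dz":2,"ax":0,"ay":0,"az":0,"fingers":0},{"dx":-47,"dy":62,"dz":2,"ax":0,"ay":0,"az":0,"fingers":0},{"dx":-57,"dy":73,"dz":2,"ax":0,"ay":0,"az":0,"fingers":0},{"dx":-65,"dy":85,"dz":2,"ax":0,"ay":0,"az":0,"fingers":0}]'
python3 - <<'E'
from station import env,cams
from h import *
import cv2
cv2.imwrite("pics/d2.png",cams.snapshot('side')[150:350,180:420,::-1])
o=env.get_obs(); print(o['wrist_force'])
for x,z in ((554,269),(583,278),(613,280),(643,276),(672,268),(698,252),(690,212),(603.5,160)): go(env,[x,236,z],Rt(0.007,1),o)
E
```

```text
clock: 6.6
tool_pos: [528.4, 236.3, 258.1]
tcp_rot: [0.498, 0.503, -0.496, 0.504]
wrist_force: [-0.3, 0.3, -1.5]
gripper_width: 0.5
[4.06807735 0.51226851 2.5964682 ]
to [554 236 269] d [-9.7 22.8  0.7] a [ 0.004  -0.0026 -0.0067] rows 0.6 0.1
to [583 236 278] d [-18.5  51.8   0.9] a [ 0.004  -0.0026 -0.0067] rows 1.3 0.1
to [613 236 280] d [-20.3  81.8   1.3] a [ 0.004  -0.0026 -0.0067] rows 2.0 0.1
to [643 236 276] d [-16.1 111.8   1.6] a [ 0.004  -0.0026 -0.0067] rows 2.7 0.1
to [672 236 268] d [ -7.9 140.7   2. ] a [ 0.004  -0.0026 -0.0067] rows 3.4 0.1
to [698 236 252] d [  8.3 166.6   2.3] a [ 0.004  -0.0026 -0.0067] rows 4.0 0.1
to [690 236 212] d [ 48.2 158.4   2.3] a [ 0.004  -0.0026 -0.0067] rows 4.0 0.1
to [603.5 236.  160. ] d [99.7 71.5  1.5] a [ 0.004  -0.0026 -0.0067] rows 2.9 0.1
```

View pics/d2.png

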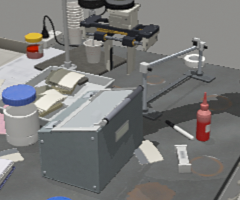

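```bash
python3 - <<'E'
import cv2
a=cv2.imread("pics/d2.png");cv2.imwrite("pics/z6.png",cv2.resize(a,None,fx=3,fy=3,interpolation=cv2.INTER_CUBIC))
E
```

```text
(no output)
```

View pics/z6.png

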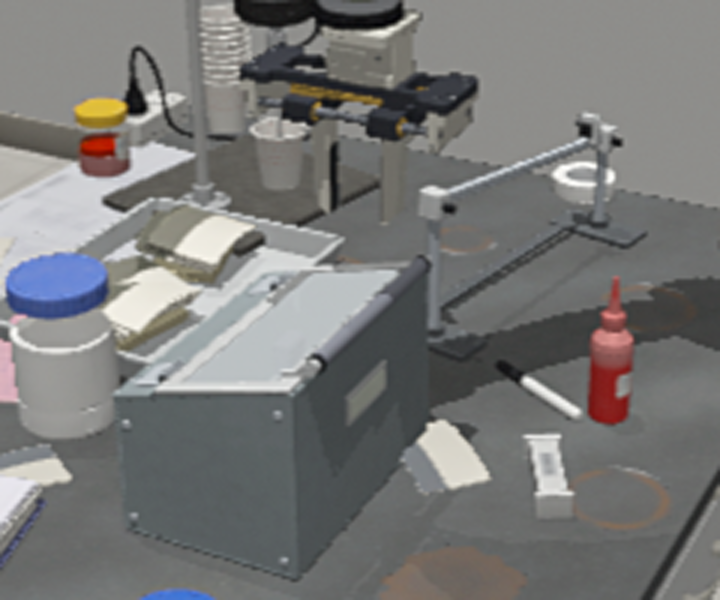

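The lid is still shut: the roller edge runs from (320,360) to (420,265), and the fingers sit above it. I rose too early and slipped over it, so I'll go back and push further before rising.

```bash
python3 -m pendant '[{"dx":0,"dy":-40,"dz":0,"ax":0,"ay":0,"az":0,"fingers":0},{"dx":0,"dy":-80,"dz":0,"ax":0,"ay":0,"az":0,"fingers":0},{"dx":5,"dy":-88,"dz":0,"ax":0,"ay":0,"az":0,"fingers":0},{"dx":40,"dy":-88,"dz":0,"ax":0,"ay":0,"az":0,"fingers":0},{"dx":67,"dy":-88,"dz":0,"ax":0,"ay":0,"az":0,"fingers":0},{"dx":67,"dy":-88,"dz":0,"ax":0,"ay":0,"az":0,"fingers":0}]'
python3 - <<'E'
from station import env,cams
from h import *
o=env.get_obs()
for x,z in ((470,190),(481,190),(503,212)): go(env,[x,236,z],Rt(0.007,1),o)
E
```

```text
clock: 7.15
tool_pos: [436.8, 233.7, 185.3]
tcp_rot: [0.495, 0.504, -0.498, 0.503]
wrist_force: [-1.7, -1.1, -1.1]
gripper_width: 0.499
to [470 236 190] d [-4.8 33.2 -1.9] a [0.0069 0.0024 0.0031] rows 0.8 0.1
to [481 236 190] d [-4.8 44.2 -1.7] a [0.0069 0.0024 0.0031] rows 1.1 0.1
to [503 236 212] d [-26.9  66.1  -1.4] a [0.0069 0.0024 0.0031] rows 1.7 0.1
```

```bash
python3 -m pendant '[{"dx":0,"dy":16,"dz":0,"ax":0,"ay":0,"az":0,"fingers":0},{"dx":0,"dy":27,"dz":0,"ax":0,"ay":0,"az":0,"fingers":0},{"dx":0,"dy":35,"dz":0,"ax":0,"ay":0,"az":0,"fingers":0},{"dx":0,"dy":35,"dz":0,"ax":0,"ay":0,"az":0,"fingers":0}]'
python3 - <<'E'
from station import env,cams
from h import *
import cv2
cv2.imwrite("pics/d3.png",cv2.resize(cams.snapshot('side')[180:320,240:400,::-1],None,fx=4,fy=4,interpolation=cv2.INTER_CUBIC))
o=env.get_obs(); print(o['tool_pos'],o['wrist_force'])
E
```

```text
clock: 7.48
tool_pos: [475.3, 236.2, 188.8]
tcp_rot: [0.498, 0.503, -0.496, 0.503]
wrist_force: [1.6, -0.4, 0.0]
gripper_width: 0.501
[473.98674987 236.18363782 188.46654507] [-0.24263515 -0.60395476  0.12124895]
```

View pics/d3.png

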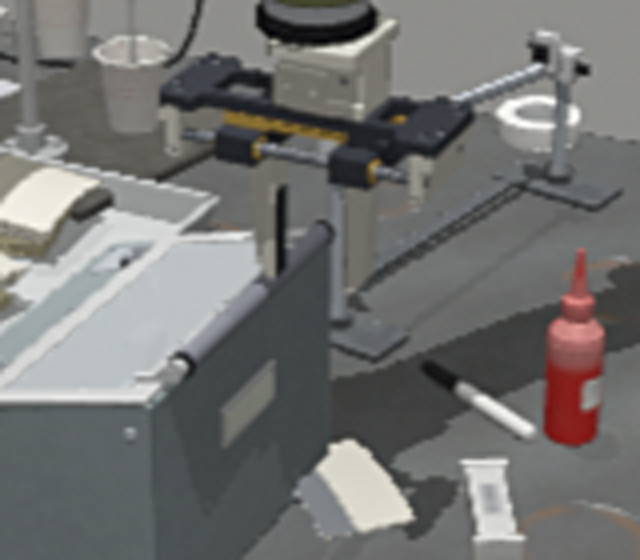

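```bash
python3 - <<'E'
import pickle
from h import *
M=pickle.load(open("M.pkl","rb"));d=M['side']
pts={'rollT':(515,343,205),'rollB':(516,138,205),'rollM':(516,240,204),'rearfing out tip':(474+41,236,188.5),'rear in tip':(474+23,236,188.5),'front out tip':(474-41,236,188.5),'front in':(474-23,236,188.5)}
for k,p in pts.items():
    u=proj(d,[p])[0]; print(k,u.round(1),((u-[240,180])*4).round(0))
E
```

```text
rollT [284.2 271.2] [177. 365.]
rollB [320.4 237.6] [322. 230.]
rollM [303.2 253.7] [253. 295.]
rearfing out tip [304.3 258.3] [257. 313.]
rear in tip [310.5 259.8] [282. 319.]
front out tip [332.9 265.1] [372. 341.]
front in [326.5 263.6] [346. 334.]
```

```bash
python3 - <<'E'
import pickle
from h import *
M=pickle.load(open("M.pkl","rb"));d=M['side']
c=np.array([528.4,236.3,258.1])
for k,dx in (('rear out',41),('rear in',23),('front in',-23),('front out',-41)):
    for y in (0,):
        u=proj(d,[c+[dx,0,0]])[0]; print(k,u.round(1),((u-[180,150])*3).round(0))
E
python3 - <<'E'
import cv2
a=cv2.imread("pics/d3.png"); cv2.imwrite("pics/z7.png",cv2.resize(a[150:380,200:440],None,fx=2.5,fy=2.5))
E
```

```text
rear out [285.4 230.3] [316. 241.]
rear in [291.5 231.7] [335. 245.]
front in [307.4 235.2] [382. 256.]
front out [313.8 236.6] [401. 260.]
```

View pics/z7.png

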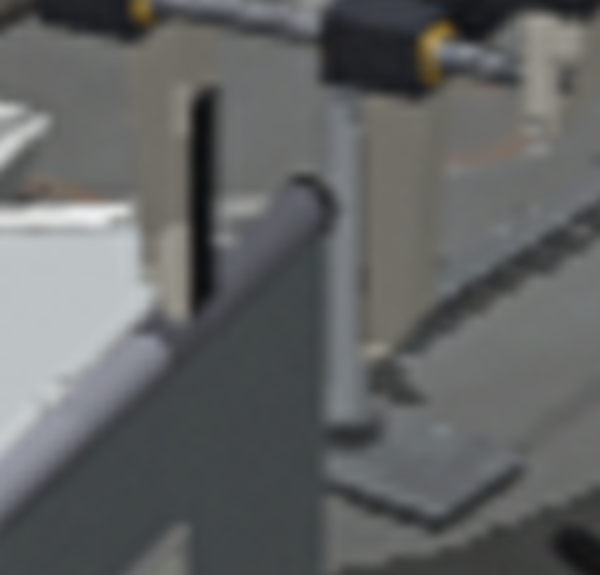

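```bash
python3 - <<'E'
import pickle,cv2
from h import *
m=pickle.load(open("w4.pkl","rb"))
p=np.array([487.045,158.016,371.656]);Rc=R.from_quat([0.496,0.504,-0.496,0.505])
for x in (0,-10,-19,-24,-30):
    for y in (-41,-23.2,23.2,41):
        print(x,y,[proj(m,[p+Rc.apply([x,y,z])])[0].round(0).tolist() for z in (-7.5,7.5)])
a=cv2.imread("pics/c2.png")[230:400,180:460]; cv2.imwrite("pics/z8.png",cv2.resize(a,None,fx=2.8,fy=2.8,interpolation=cv2.INTER_CUBIC))
E
```

```text
0 -41 [[247.0, 249.0], [248.0, 274.0]]
0 -23.2 [[278.0, 249.0], [279.0, 274.0]]
0 23.2 [[361.0, 249.0], [360.0, 274.0]]
0 41 [[392.0, 249.0], [390.0, 274.0]]
-10 -41 [[243.0, 254.0], [245.0, 280.0]]
-10 -23.2 [[276.0, 254.0], [277.0, 280.0]]
-10 23.2 [[362.0, 254.0], [362.0, 281.0]]
-10 41 [[395.0, 254.0], [393.0, 280.0]]
-19 -41 [[240.0, 259.0], [241.0, 286.0]]
-19 -23.2 [[274.0, 259.0], [275.0, 287.0]]
-19 23.2 [[364.0, 259.0], [363.0, 287.0]]
-19 41 [[398.0, 259.0], [397.0, 286.0]]
-24 -41 [[238.0, 262.0], [240.0, 289.0]]
-24 -23.2 [[272.0, 262.0], [274.0, 290.0]]
-24 23.2 [[366.0, 263.0], [364.0, 290.0]]
-24 41 [[400.0, 262.0], [398.0, 290.0]]
-30 -41 [[235.0, 266.0], [237.0, 294.0]]
-30 -23.2 [[271.0, 266.0], [272.0, 295.0]]
-30 23.2 [[367.0, 266.0], [366.0, 295.0]]
-30 41 [[403.0, 266.0], [401.0, 294.0]]
```

View pics/z8.png

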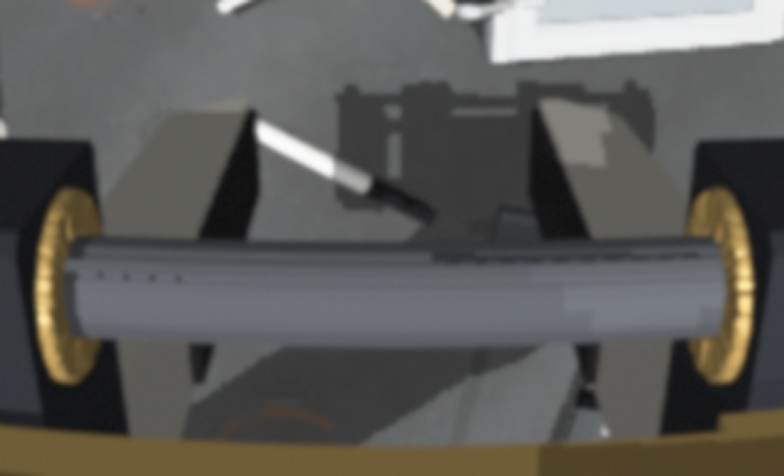

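```bash
python3 - <<'E'
import pickle
from h import *
M=pickle.load(open("M.pkl","rb"));d=M['side']
for z in (188.5,205,210,215,220):
  print(z,[((proj(d,[(474+dx,236+dy,z)])[0]-[240,180])*4).round(0).tolist() for dx,dy in ((-23,7),(-41,7),(-23,-7),(23,7),(41,7))])
E
python3 -m pendant '[{"dx":0,"dy":-20,"dz":0,"ax":0,"ay":0,"az":0,"fingers":0},{"dx":0,"dy":-32,"dz":0,"ax":0,"ay":0,"az":0,"fingers":0},{"dx":20,"dy":-32,"dz":0,"ax":0,"ay":0,"az":0,"fingers":0},{"dx":22,"dy":-32,"dz":0,"ax":0,"ay":0,"az":0,"fingers":0}]'
python3 - <<'E'
from station import env,cams
import cv2
im=cams.snapshot('side');cv2.imwrite("pics/d4.png",cv2.resize(im[180:300,270:370,::-1],None,fx=5,fy=5,interpolation=cv2.INTER_CUBIC))
o=env.get_obs(); print(o['tool_pos'],o['wrist_force'])
E
```

```text
188.5 [[341.0, 339.0], [367.0, 345.0], [351.0, 330.0], [277.0, 324.0], [252.0, 318.0]]
205 [[342.0, 317.0], [367.0, 323.0], [351.0, 307.0], [277.0, 301.0], [252.0, 296.0]]
210 [[342.0, 310.0], [367.0, 316.0], [351.0, 300.0], [277.0, 295.0], [252.0, 289.0]]
215 [[342.0, 303.0], [368.0, 309.0], [351.0, 293.0], [277.0, 288.0], [252.0, 282.0]]
220 [[342.0, 296.0], [368.0, 302.0], [351.0, 286.0], [277.0, 281.0], [252.0, 275.0]]
clock: 7.87
tool_pos: [438.9, 235.0, 164.6]
tcp_rot: [0.495, 0.504, -0.497, 0.504]
wrist_force: [-1.0, -1.0, 0.8]
gripper_width: 0.497
[439.34500009 235.10868065 164.94140895] [ 0.42054793 -0.5488137  -0.58467227]
```

View pics/d4.png

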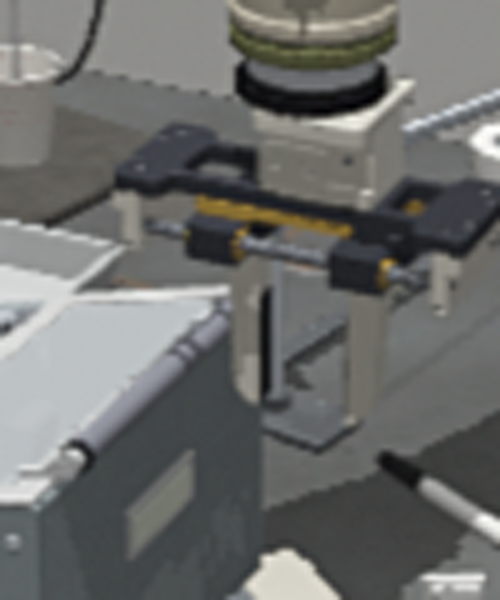

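```bash
python3 - <<'E'
import pickle
from h import *
M=pickle.load(open("M.pkl","rb"));d=M['side']
for z in (165,180,185,190,195):
  print(z,[((proj(d,[(439.2+dx,235+dy,z)])[0]-[270,180])*5).round(0).tolist() for dx,dy in ((23,7),(41,7),(-23,7),(-41,7),(-41,-7))])
E
```

```text
165 [[258.0, 458.0], [226.0, 451.0], [339.0, 478.0], [371.0, 486.0], [382.0, 474.0]]
180 [[258.0, 433.0], [226.0, 425.0], [339.0, 453.0], [372.0, 460.0], [383.0, 448.0]]
185 [[258.0, 424.0], [226.0, 417.0], [339.0, 444.0], [372.0, 452.0], [383.0, 440.0]]
190 [[258.0, 416.0], [226.0, 408.0], [340.0, 435.0], [372.0, 443.0], [383.0, 431.0]]
195 [[258.0, 407.0], [226.0, 400.0], [340.0, 427.0], [372.0, 435.0], [383.0, 422.0]]
```

The fingertips show at about z 196 (rear finger bottom at (250,403)) while the TCP reads 165. So the real tips are about 28–30 mm above the reported TCP, and the wrist view agrees with this. I'll plan with that offset and test it by pushing.

```bash
python3 -m pendant '[{"dx":4,"dy":18,"dz":0,"ax":0.005,"ay":0,"az":0,"fingers":0},{"dx":4,"dy":28,"dz":0,"ax":0.005,"ay":0,"az":0,"fingers":0},{"dx":4,"dy":36,"dz":0,"ax":0.005,"ay":0,"az":0,"fingers":0},{"dx":4,"dy":39,"dz":0,"ax":0.005,"ay":0,"az":0,"fingers":0}]'
python3 - <<'E'
from station import env,cams
import cv2
im=cams.snapshot('side');cv2.imwrite("pics/d5.png",cv2.resize(im[180:300,240:370,::-1],None,fx=5,fy=5,interpolation=cv2.INTER_CUBIC))
o=env.get_obs(); print(o['tool_pos'],o['wrist_force'])
E
```

```text
clock: 8.25
tool_pos: [479.2, 236.2, 161.7]
tcp_rot: [0.497, 0.503, -0.498, 0.502]
wrist_force: [-4.1, 0.1, 0.6]
gripper_width: 0.498
[479.82594683 236.27796959 161.80237738] [-2.14400402  0.38666052  0.08451383]
```

View pics/d5.png

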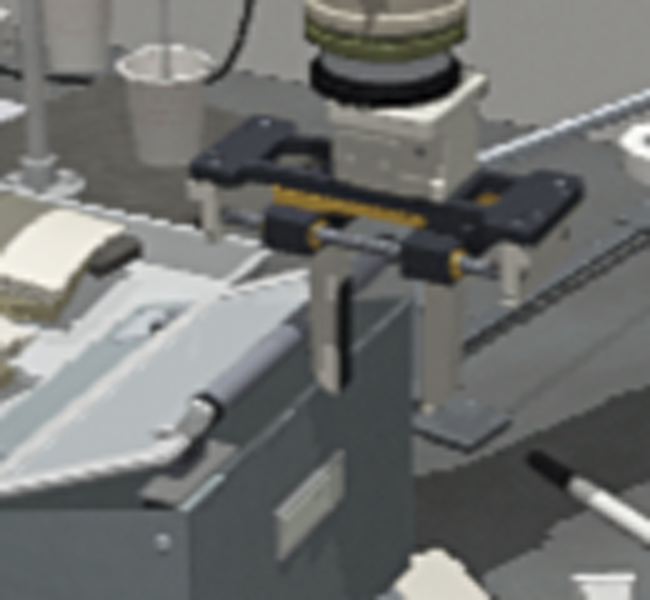

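The lid is lifting: the roller is now at about (250,375), on the back of the rear finger and about 35 mm up. I'll carry on.

```bash
python3 -m pendant '[{"dx":-20,"dy":7,"dz":0,"ax":0,"ay":0,"az":0,"fingers":0},{"dx":-33,"dy":16,"dz":0,"ax":0,"ay":0,"az":0,"fingers":0},{"dx":-45,"dy":27,"dz":0,"ax":0,"ay":0,"az":0,"fingers":0},{"dx":-55,"dy":39,"dz":0,"ax":0,"ay":0,"az":0,"fingers":0},{"dx":-64,"dy":51,"dz":0,"ax":0,"ay":0,"az":0,"fingers":0},{"dx":-71,"dy":64,"dz":0,"ax":0,"ay":0,"az":0,"fingers":0},{"dx":-78,"dy":78,"dz":0,"ax":0,"ay":0,"az":0,"fingers":0},{"dx":-82,"dy":92,"dz":0,"ax":0,"ay":0,"az":0,"fingers":0}]'
python3 - <<'E'
from station import env,cams
import cv2
from h import *
im=cams.snapshot('side');cv2.imwrite("pics/d6.png",cv2.resize(im[130:300,210:370,::-1],None,fx=3.5,fy=3.5,interpolation=cv2.INTER_CUBIC))
o=env.get_obs(); print(o['tool_pos'],o['wrist_force'])
for x,z in ((585,248),(600,250),(615,250),(645,246),(674,236),(700,221)): go(env,[x,236,z],Rt(.007),o)
E
```

```text
clock: 8.97
tool_pos: [572.2, 236.6, 244.9]
tcp_rot: [0.497, 0.502, -0.498, 0.502]
wrist_force: [-2.0, -0.6, -0.2]
gripper_width: 0.506
[575.30239202 236.66873774 245.25414284] [2.07594208 0.27907802 0.94290039]
to [585 236 248] d [-2.7  9.7  0.7] a [ 0.0008 -0.0008 -0.0023] rows 0.2 0.0
to [600 236 250] d [-4.7 24.7  0.9] a [ 0.0008 -0.0008 -0.0023] rows 0.6 0.0
to [615 236 250] d [-4.7 39.7  1. ] a [ 0.0008 -0.0008 -0.0023] rows 1.0 0.0
to [645 236 246] d [-0.6 69.7  1.2] a [ 0.0008 -0.0008 -0.0023] rows 1.7 0.0
to [674 236 236] d [ 9.5 98.7  1.5] a [ 0.0008 -0.0008 -0.0023] rows 2.4 0.0
to [700 236 221] d [ 24.5 124.6   1.7] a [ 0.0008 -0.0008 -0.0023] rows 3.0 0.0
```

View pics/d6.png

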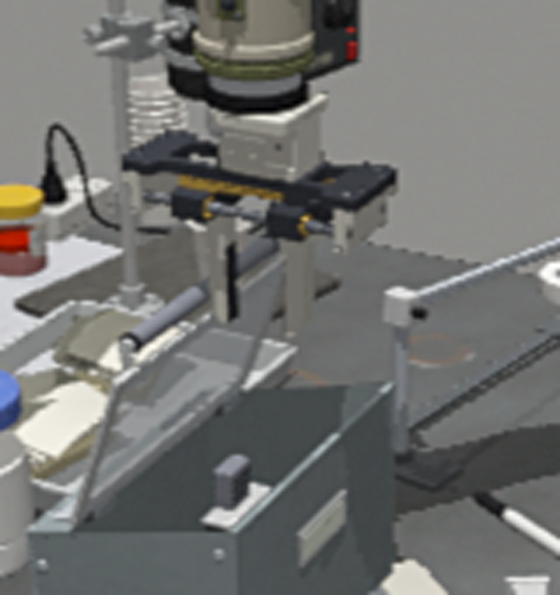

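```bash
python3 -m pendant '[{"dx":-3,"dy":14,"dz":1,"ax":0,"ay":0,"az":0,"fingers":0},{"dx":-5,"dy":32,"dz":1,"ax":0,"ay":0,"az":0,"fingers":0},{"dx":-5,"dy":52,"dz":1,"ax":0,"ay":0,"az":0,"fingers":0},{"dx":-1,"dy":72,"dz":1,"ax":0,"ay":0,"az":0,"fingers":0},{"dx":5,"dy":92,"dz":1,"ax":0,"ay":0,"az":0,"fingers":0},{"dx":13,"dy":110,"dz":1,"ax":0,"ay":0,"az":0,"fingers":0},{"dx":24,"dy":126,"dz":1,"ax":0,"ay":0,"az":0,"fingers":0},{"dx":40,"dy":124,"dz":1,"ax":0,"ay":0,"az":0,"fingers":0}]'
python3 - <<'E'
from station import env,cams
import cv2
from h import *
im=cams.snapshot('side');cv2.imwrite("pics/d7.png",cv2.resize(im[130:300,190:370,::-1],None,fx=3.5,fy=3.5,interpolation=cv2.INTER_CUBIC))
o=env.get_obs(); print(o['tool_pos'],o['wrist_force'])
for x,z in ((690,184),(655,160),(620,142),(603.5,134),(603.2,97)): go(env,[x,235.7,z],Rt(.007),o)
E
```

```text
clock: 9.68
tool_pos: [699.4, 237.2, 204.3]
tcp_rot: [0.499, 0.501, -0.497, 0.502]
wrist_force: [-0.8, -1.1, 1.5]
gripper_width: 0.498
[695.58710005 236.58808843 200.00180465] [-1.53125475 -1.05707906 -2.32937971]
to [690.  235.7 184. ] d [16.  -5.6  0.8] a [0.0019 0.0007 0.0027] rows 0.4 0.0
to [655.  235.7 160. ] d [ 40.1 -40.5   0.5] a [0.0019 0.0007 0.0027] rows 1.4 0.0
to [620.  235.7 142. ] d [ 58.2 -75.4   0.2] a [0.0019 0.0007 0.0027] rows 2.3 0.0
to [603.5 235.7 134. ] d [ 66.2 -91.9   0. ] a [0.0019 0.0007 0.0027] rows 2.7 0.0
to [603.2 235.7  97. ] d [103.2 -92.1  -0. ] a [0.0019 0.0007 0.0027] rows 3.3 0.0
```

View pics/d7.png

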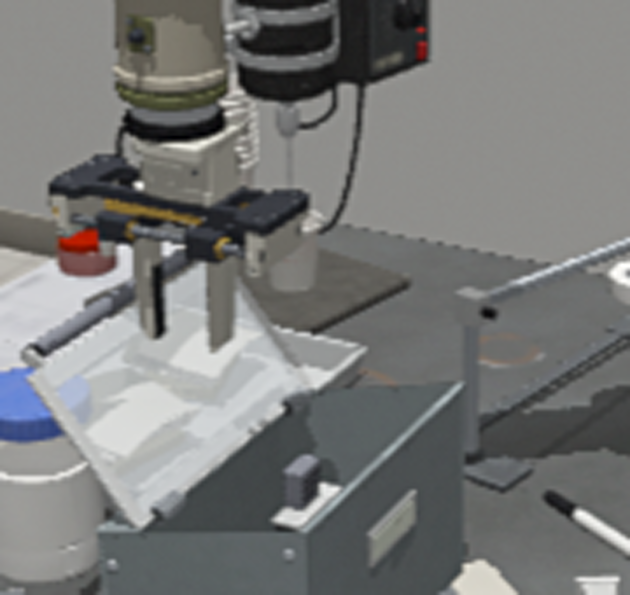

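```bash
python3 -m pendant '[{"dx":15,"dy":0,"dz":0,"ax":0,"ay":0,"az":0,"fingers":0},{"dx":32,"dy":-3,"dz":0,"ax":0,"ay":0,"az":0,"fingers":0},{"dx":40,"dy":-16,"dz":0,"ax":0,"ay":0,"az":0,"fingers":0},{"dx":48,"dy":-36,"dz":0,"ax":0,"ay":0,"az":0,"fingers":0},{"dx":55,"dy":-56,"dz":0,"ax":0,"ay":0,"az":0,"fingers":0},{"dx":61,"dy":-76,"dz":0,"ax":0,"ay":0,"az":0,"fingers":0},{"dx":64,"dy":-92,"dz":0,"ax":0,"ay":0,"az":0,"fingers":0},{"dx":64,"dy":-92,"dz":0,"ax":0,"ay":0,"az":0,"fingers":0}]'
python3 - <<'E'
from station import env,cams
import cv2,pickle
from h import *
im=cams.snapshot('side');cv2.imwrite("pics/d8.png",cv2.resize(im[130:300,190:370,::-1],None,fx=3.5,fy=3.5,interpolation=cv2.INTER_CUBIC))
m=cm(cams,'wrist'); pickle.dump(m,open('w5.pkl','wb')); cv2.imwrite("pics/d9.png",cams.snapshot('wrist')[:,:,::-1])
o=env.get_obs(); print(o['tool_pos'],o['wrist_force'])
for x,z in ((603.2,97),): go(env,[x,235.7,z],Rt(.007),o)
E
```

```text
clock: 10.4
tool_pos: [599.8, 236.7, 139.7]
tcp_rot: [0.496, 0.504, -0.498, 0.503]
wrist_force: [-3.2, 0.4, -0.3]
gripper_width: 0.501
[603.42681083 236.71001682 140.40074161] [-1.45188337 -0.00648512 -0.64907496]
to [603.2 235.7  97. ] d [43.4 -0.2  1. ] a [ 0.0037  0.0001 -0.0001] rows 1.0 0.0
```

View pics/d8.png

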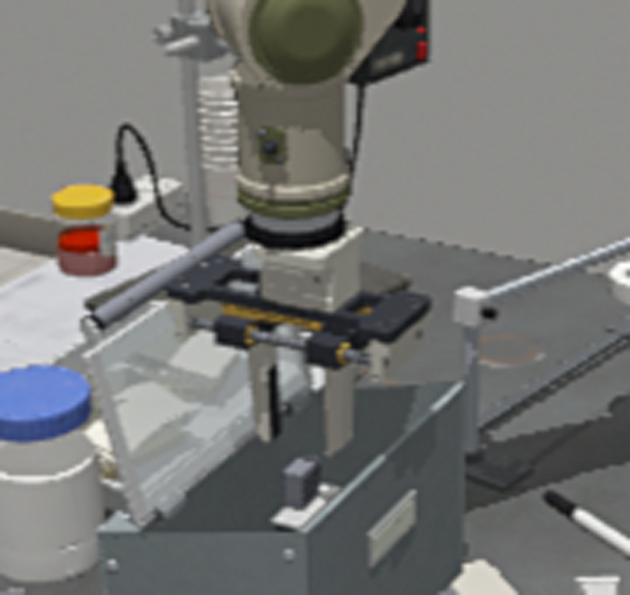

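View pics/d9.png

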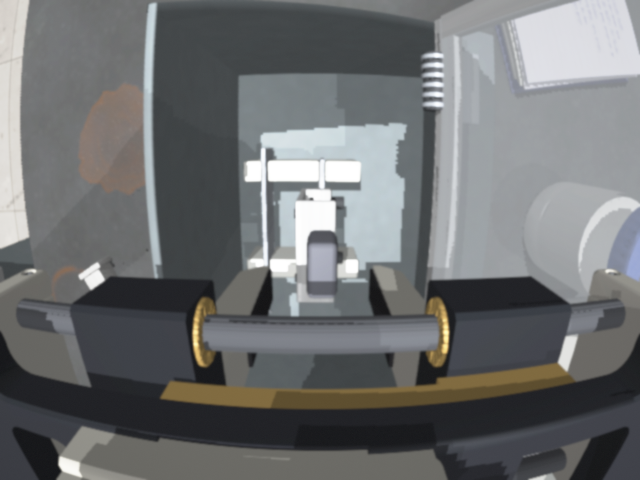

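The lid leans on the gripper body. In the wrist view the tab at (322,262) is centred between the fingers (269 and 373). I'll lower and close.

```bash
python3 -m pendant '[{"dx":15,"dy":0,"dz":1,"ax":0.004,"ay":0,"az":0,"fingers":0},{"dx":28,"dy":0,"dz":1,"ax":0.004,"ay":0,"az":0,"fingers":0},{"dx":36,"dy":0,"dz":1,"ax":0.004,"ay":0,"az":0,"fingers":0},{"dx":41,"dy":0,"dz":1,"ax":0.004,"ay":0,"az":0,"fingers":0},{"dx":41,"dy":0,"dz":1,"ax":0.004,"ay":0,"az":0,"fingers":0}]'
python3 - <<'E'
from station import env,cams
import cv2,pickle
from h import *
im=cams.snapshot('side');cv2.imwrite("pics/e1.png",cv2.resize(im[160:320,210:370,::-1],None,fx=3.7,fy=3.7,interpolation=cv2.INTER_CUBIC))
o=env.get_obs(); print(o['tool_pos'],o['wrist_force'])
E
```

```text
clock: 10.92
tool_pos: [603.3, 235.2, 97.2]
tcp_rot: [0.498, 0.502, -0.499, 0.501]
wrist_force: [-1.8, -0.0, 0.5]
gripper_width: 0.501
[603.38682334 235.39840512  97.82027898] [-2.15061721 -0.86933687  0.69268683]
```

View pics/e1.png

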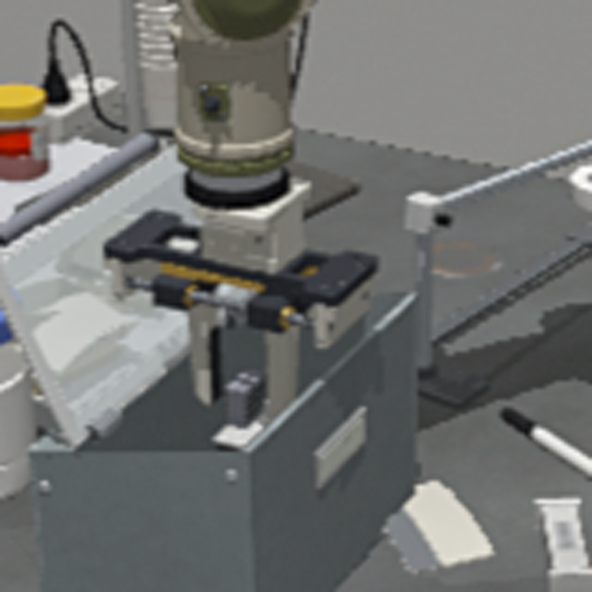

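```bash
python3 - <<'E'
import pickle
from h import *
M=pickle.load(open("M.pkl","rb"));d=M['side']
for z in (97,120,125,130,135): print(z,[((proj(d,[(603.4+dx,235.4+dy,z)])[0]-[210,160])*3.7).round(0).tolist() for dx,dy in ((26,7),(36,7),(-26,7),(-40,7))])
for z in (120,154): print(z,[((proj(d,[(603.4+dx,235.4+dy,z)])[0]-[210,160])*3.7).round(0).tolist() for dx,dy in ((8,16),(-8,16))])
E
```

```text
97 [[209.0, 443.0], [197.0, 440.0], [270.0, 459.0], [287.0, 464.0]]
120 [[208.0, 416.0], [196.0, 413.0], [270.0, 432.0], [286.0, 437.0]]
125 [[207.0, 411.0], [196.0, 408.0], [269.0, 426.0], [286.0, 431.0]]
130 [[207.0, 405.0], [196.0, 402.0], [269.0, 420.0], [286.0, 425.0]]
135 [[207.0, 399.0], [195.0, 396.0], [269.0, 414.0], [286.0, 419.0]]
120 [[223.0, 427.0], [242.0, 432.0]]
154 [[221.0, 387.0], [240.0, 392.0]]
```

```bash
python3 -m pendant '[{"dx":4,"dy":0,"dz":0,"ax":0,"ay":0,"az":0,"fingers":0},{"dx":4,"dy":0,"dz":0,"ax":0,"ay":0,"az":0,"fingers":-1},{"dx":4,"dy":0,"dz":0,"ax":0,"ay":0,"az":0,"fingers":-1},{"dx":4,"dy":0,"dz":0,"ax":0,"ay":0,"az":0,"fingers":-1},{"dx":4,"dy":0,"dz":0,"ax":0,"ay":0,"az":0,"fingers":-1},{"dx":4,"dy":0,"dz":0,"ax":0,"ay":0,"az":0,"fingers":-1},{"dx":4,"dy":0,"dz":0,"ax":0,"ay":0,"az":0,"fingers":-1},{"dx":4,"dy":0,"dz":0,"ax":0,"ay":0,"az":0,"fingers":-1}]' 50
python3 - <<'E'
from station import env,cams
import cv2,pickle
from h import *
im=cams.snapshot('side');cv2.imwrite("pics/e2.png",cv2.resize(im[160:320,210:370,::-1],None,fx=3.7,fy=3.7,interpolation=cv2.INTER_CUBIC))
m=cm(cams,'wrist'); pickle.dump(m,open('w6.pkl','wb')); cv2.imwrite("pics/e3.png",cams.snapshot('wrist')[:,:,::-1])
o=env.get_obs(); print(o['tool_pos'],o['wrist_force'],o['gripper_width'])
E
```

```text
clock: 11.63
tool_pos: [603.6, 235.6, 94.8]
tcp_rot: [0.498, 0.502, -0.498, 0.502]
wrist_force: [-3.1, 0.1, 1.0]
gripper_width: 0.17
[603.63754807 235.63023868  94.78602003] [-2.31564085  0.47422048  2.68127928] 0.16954004978043827
```

View pics/e2.png

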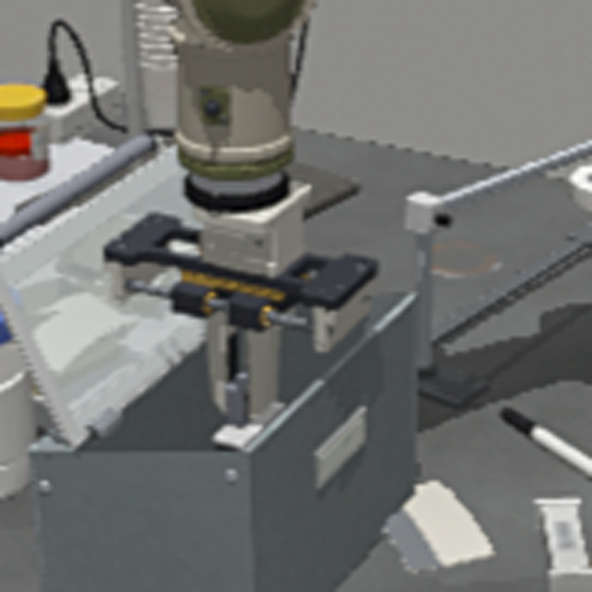

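View pics/e3.png

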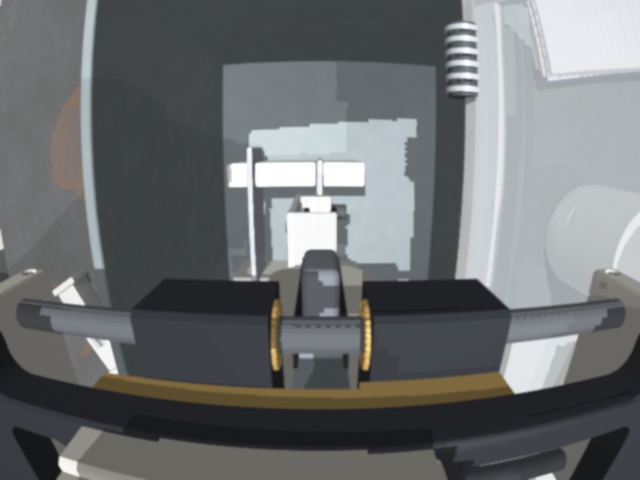

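```bash
python3 -m pendant '[{"dx":-6,"dy":0,"dz":0,"ax":0,"ay":0,"az":0,"fingers":-1},{"dx":-16,"dy":0,"dz":0,"ax":0,"ay":0,"az":0,"fingers":-1},{"dx":-28,"dy":0,"dz":0,"ax":0,"ay":0,"az":0,"fingers":-1},{"dx":-40,"dy":0,"dz":0,"ax":0,"ay":0,"az":0,"fingers":-1},{"dx":-52,"dy":0,"dz":0,"ax":0,"ay":0,"az":0,"fingers":-1},{"dx":-62,"dy":0,"dz":0,"ax":0,"ay":0,"az":0,"fingers":-1}]'
python3 - <<'E'
from station import env,cams
import cv2,pickle
from h import *
im=cams.snapshot('side');cv2.imwrite("pics/e4.png",cv2.resize(im[140:310,190:370,::-1],None,fx=3.5,fy=3.5,interpolation=cv2.INTER_CUBIC))
o=env.get_obs(); print(o['tool_pos'],o['wrist_force'],o['gripper_width'])
E
```

```text
clock: 12.23
tool_pos: [604.2, 235.7, 158.7]
tcp_rot: [0.499, 0.501, -0.498, 0.502]
wrist_force: [-1.3, -0.0, -2.8]
gripper_width: 0.169
[604.95505973 236.14816381 160.39528594] [-1.13762622  0.19571889 -1.00181312] 0.16820293110060458
```

View pics/e4.png

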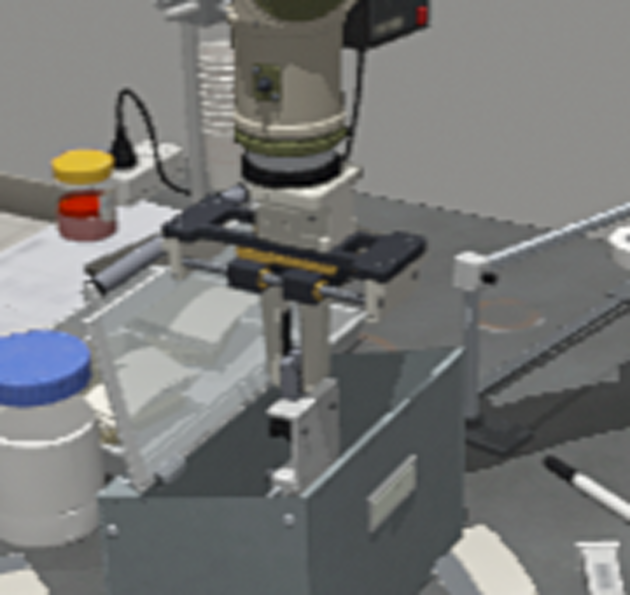

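```bash
python3 -m pendant '[{"dx":-35,"dy":0,"dz":0,"ax":0,"ay":0,"az":0,"fingers":-1},{"dx":-75,"dy":-5,"dz":0,"ax":0,"ay":0,"az":0,"fingers":-1},{"dx":-113,"dy":-15,"dz":0,"ax":0,"ay":0,"az":0,"fingers":-1},{"dx":-148,"dy":-35,"dz":0,"ax":0,"ay":0,"az":0,"fingers":-1},{"dx":-172,"dy":-65,"dz":0,"ax":0,"ay":0,"az":0,"fingers":-1},{"dx":-185,"dy":-104,"dz":0,"ax":0,"ay":0,"az":0,"fingers":-1},{"dx":-190,"dy":-143,"dz":0,"ax":0,"ay":0,"az":0,"fingers":-1},{"dx":-190,"dy":-165,"dz":0,"ax":0,"ay":0,"az":0,"fingers":-1}]'
python3 - <<'E'
from station import env,cams
import cv2,pickle
from h import *
im=cams.snapshot('side');cv2.imwrite("pics/e5.png",cv2.resize(im[100:310,170:400,::-1],None,fx=2.8,fy=2.8,interpolation=cv2.INTER_CUBIC))
o=env.get_obs(); print(o['tool_pos'],o['wrist_force'],o['gripper_width'])
E
```

```text
clock: 12.95
tool_pos: [435.3, 235.3, 348.7]
tcp_rot: [0.499, 0.501, -0.497, 0.503]
wrist_force: [-1.0, -0.3, -1.8]
gripper_width: 0.168
[432.18897717 235.2730097  348.35349036] [-4.23863738 -1.07613737 -4.78886275] 0.16966246055413403
```

View pics/e5.png

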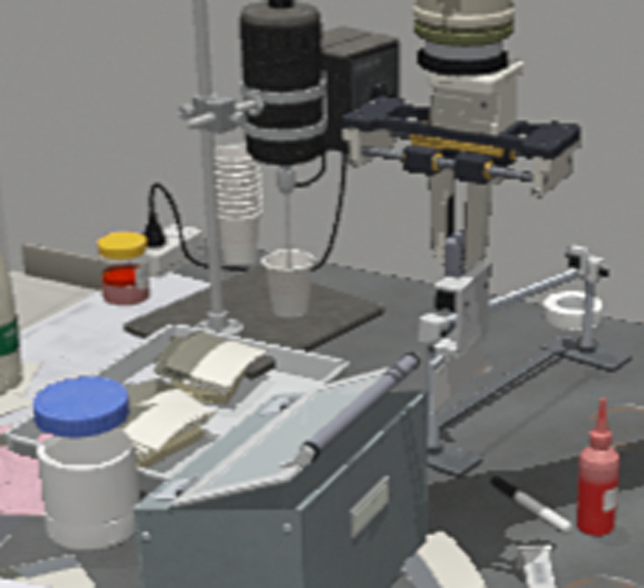

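```bash
cat > tgt.py <<'E'
from h import *
P,dr=np.load('rail.npy')
YAW,SL=-0.1843,0.1109
F=R.from_euler('z',YAW)*R.from_euler('x',SL)
off=np.array([0.3,0.1,86.8])
def tcp(s=70,dx=0,dn=0,dz=0,off=off,P=P):
    # hanger origin st axle = bar top + 8 n, shifted dx along rail x, dn along normal
    ax=P+s*dr+F.apply([dx,0,8+dn])+[0,0,dz]
    return ax+F.apply(off-np.array([0,0,95]))
RG=Rt(YAW,1,SL)
E
python3 - <<'E'
from station import env,cams
from tgt import *
print(RG.as_matrix().round(3))
for dx,dn in ((-90,110),(-60,12),(0,12),(0,0)): go(env,tcp(70,dx,dn),RG)
E
```

```text
[[ 0.02   0.983 -0.182]
 [ 0.109 -0.183 -0.977]
 [-0.994 -0.    -0.111]]
to [ 496.2 -157.7  266.8] d [ 82.   60.  393.6] a [0.1943 0.1113 0.0096] rows 9.7 1.8
to [ 527.7 -152.6  169.4] d [179.4  91.4 388.6] a [0.1943 0.1113 0.0096] rows 10.5 1.8
to [ 586.7 -163.6  169.4] d [179.5 150.2 400.2] a [0.1943 0.1113 0.0096] rows 11.1 1.8
to [ 586.9 -162.3  157.5] d [191.4 150.5 398.9] a [0.1943 0.1113 0.0096] rows 11.2 1.8
```

```bash
python3 -m pendant '[{"dx":5,"dy":5,"dz":25,"ax":0.03,"ay":0.02,"az":0,"fingers":-1},{"dx":10,"dy":12,"dz":65,"ax":0.08,"ay":0.05,"az":0.004,"fingers":-1},{"dx":20,"dy":20,"dz":105,"ax":0.12,"ay":0.08,"az":0.006,"fingers":-1},{"dx":30,"dy":27,"dz":145,"ax":0.16,"ay":0.1,"az":0.008,"fingers":-1},{"dx":40,"dy":34,"dz":185,"ax":0.194,"ay":0.111,"az":0.01,"fingers":-1},{"dx":50,"dy":40,"dz":225,"ax":0.194,"ay":0.111,"az":0.01,"fingers":-1},{"dx":60,"dy":46,"dz":265,"ax":0.194,"ay":0.111,"az":0.01,"fingers":-1},{"dx":70,"dy":52,"dz":303,"ax":0.194,"ay":0.111,"az":0.01,"fingers":-1}]'
python3 - <<'E'
from station import env,cams
from tgt import *
for dx,dn in ((-90,110),(-70,40)): go(env,tcp(70,dx,dn),RG)
E
```

```text
clock: 13.67
tool_pos: [492.8, -70.8, 276.7]
tcp_rot: [0.574, 0.475, -0.514, 0.425]
wrist_force: [0.3, 0.1, -3.3]
gripper_width: 0.165
to [ 496.2 -157.7  266.8] d [ 0.5 19.7 85.3] a [-0.0043  0.0003 -0.0012] rows 2.1 0.0
to [ 517.3 -153.8  197.2] d [70.5 39.6 85.2] a [-0.0043  0.0003 -0.0012] rows 2.8 0.0
```

```bash
python3 -m pendant '[{"dx":0,"dy":10,"dz":38,"ax":-0.002,"ay":0,"az":0,"fingers":-1},{"dx":10,"dy":18,"dz":70,"ax":-0.004,"ay":0,"az":0,"fingers":-1},{"dx":25,"dy":18,"dz":85,"ax":-0.004,"ay":0,"az":0,"fingers":-1},{"dx":45,"dy":20,"dz":85,"ax":-0.004,"ay":0,"az":0,"fingers":-1},{"dx":62,"dy":20,"dz":85,"ax":-0.004,"ay":0,"az":0,"fingers":-1},{"dx":70,"dy":20,"dz":85,"ax":-0.004,"ay":0,"az":0,"fingers":-1},{"dx":70,"dy":20,"dz":85,"ax":-0.004,"ay":0,"az":0,"fingers":-1}]'
python3 - <<'E'
from station import env,cams
import cv2,pickle
from tgt import *
o=env.get_obs(); print(o['tool_pos'],o['wrist_force'],o['gripper_width'])
im=cams.snapshot('side');cv2.imwrite("pics/f1.png",cv2.resize(im[120:280,290:450,::-1],None,fx=3.7,fy=3.7,interpolation=cv2.INTER_CUBIC))
m=cm(cams,'wrist'); pickle.dump(m,open('w7.pkl','wb')); pickle.dump(o,open('o7.pkl','wb'));cv2.imwrite("pics/f2.png",cams.snapshot('wrist')[:,:,::-1])
im=cams.snapshot('scene');cv2.imwrite("pics/f3.png",cv2.resize(im[130:270,310:470,::-1],None,fx=4,fy=4,interpolation=cv2.INTER_CUBIC))
go(env,tcp(70,-70,40),RG)
E
```

```text
clock: 14.25
tool_pos: [497.1, -147.0, 196.3]
tcp_rot: [0.573, 0.477, -0.513, 0.425]
wrist_force: [-0.2, 0.1, -2.9]
gripper_width: 0.169
[ 497.13584047 -146.96598324  196.28123169] [-0.22776705  0.05370775 -2.87675783] 0.16935392673697736
to [ 517.3 -153.8  197.2] d [ 1.  19.7  3.1] a [ 0.0007 -0.0001 -0.0009] rows 0.5 0.0
```

View pics/f1.png

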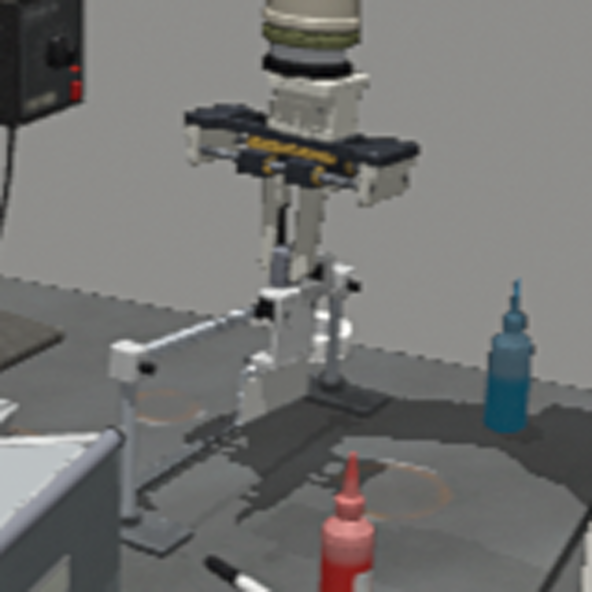

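View pics/f2.png

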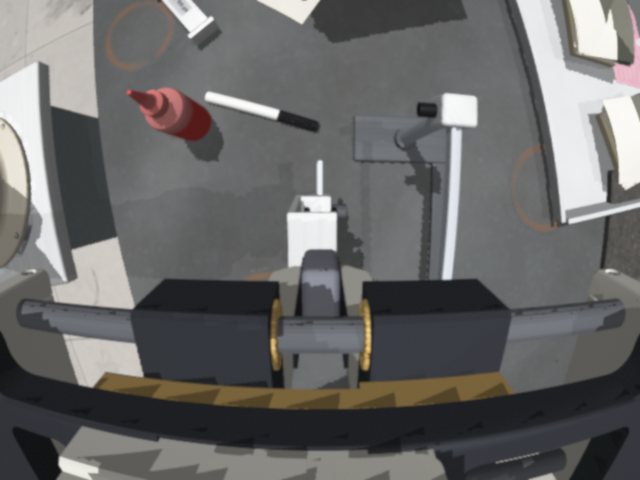

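View pics/f3.png

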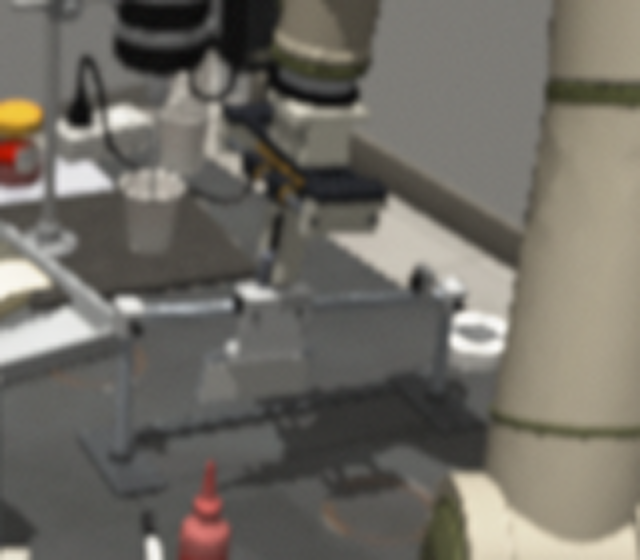

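```bash
python3 - <<'E'
import pickle,cv2
from tgt import *
m=pickle.load(open('w7.pkl','rb'))
g=cv2.imread('pics/f2.png').astype(int).mean(2)
for s in (60,80,100,120,140):
    X=P+s*dr; u=proj(m,[X])[0]; e=proj(m,[X+[10,0,0]])[0]-u
    r=int(round(u[1])); seg=g[r,int(u[0])-16:int(u[0])+17]; idx=np.where(seg>(seg.max()+np.median(seg))/2)[0]; 
    obs=int(u[0])-16+(idx.min()+idx.max())/2
    print(s,u.round(1),'obs col',obs,'err mm',((obs-u[0])/e[0]*10).round(1))
# hanger axle line / tab & panel predicted position in picture given off
o=pickle.load(open('o7.pkl','rb'));Rc=R.from_quat(o['tcp_rot'])
H=Rc*Rt(0,1,0).inv()
org=o['tool_pos']-H.apply(off)
for nm,p in (('plate -x',(-16,33,112)),('plate +x',(8,33,112)),('panel end top',(0,55,48)),('tab top',(0,0,146)),('tab top+x+y',(8,16,146)),('tab top-x+y',(-8,16,146))):
    print(nm,proj(m,[org+H.apply(p)])[0].round(1))
a=cv2.imread('pics/f2.png')[150:310,250:400]; cv2.imwrite('pics/z9.png',cv2.resize(a,None,fx=3.7,fy=3.7,interpolation=cv2.INTER_CUBIC))
E
```

```text
60 [447.6 261.9] obs col 448.0 err mm 0.3
80 [450.2 234.2] obs col 450.5 err mm 0.2
100 [452.4 205.6] obs col 452.5 err mm 0.1
120 [454.1 176.3] obs col 454.5 err mm 0.3
140 [455.2 146.6] obs col 455.5 err mm 0.2
plate -x [284.  212.7]
plate +x [333.9 212.7]
panel end top [318. 161.]
tab top [316.7 305.8]
tab top+x+y [336.5 269.7]
tab top-x+y [296.7 269.6]
```

View pics/z9.png

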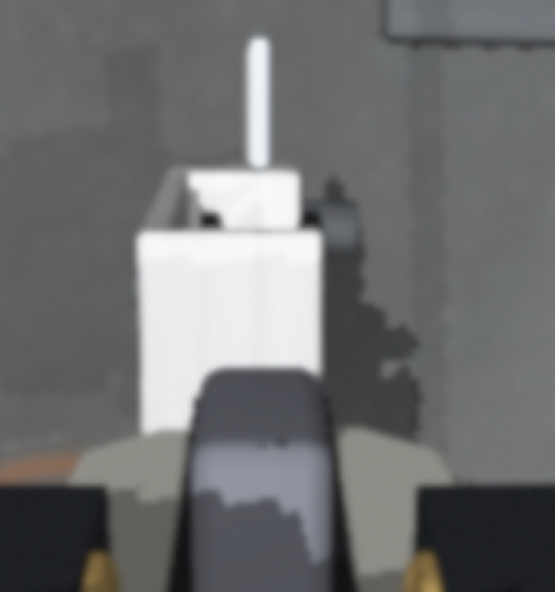

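The hanger sits 1.5 mm further along the tool's y than my model: the plate edges are at columns 287 and 337, against 284 and 334 predicted. The rail model agrees to 0.2 mm. I'll correct for this and go in.

```bash
sed -i 's/off=np.array(\[0.3/off=np.array([-1.2/; s/^YAW/P=P+np.array([.2,0,0])\nYAW/' tgt.py; python3 - <<'E'
from station import env,cams
from tgt import *
for dx,dn in ((-70,12),(-40,12),(0,12),(0,0)): go(env,tcp(70,dx,dn),RG)
E
```

```text
to [ 516.6 -150.5  169.4] d [29.  18.4  3.1] a [ 0.0007 -0.0001 -0.0009] rows 0.8 0.0
to [ 546.1 -156.   169.4] d [29.  48.4  3.1] a [ 0.0007 -0.0001 -0.0009] rows 1.4 0.0
to [ 585.4 -163.3  169.4] d [29.1 88.4  3.2] a [ 0.0007 -0.0001 -0.0009] rows 2.2 0.0
to [ 585.7 -162.   157.5] d [41.1 88.3  3.2] a [ 0.0007 -0.0001 -0.0009] rows 2.3 0.0
```

```bash
python3 -m pendant '[{"dx":15,"dy":10,"dz":3,"ax":0,"ay":0,"az":0,"fingers":-1},{"dx":29,"dy":20,"dz":3,"ax":0,"ay":0,"az":0,"fingers":-1},{"dx":29,"dy":35,"dz":3,"ax":0,"ay":0,"az":0,"fingers":-1},{"dx":29,"dy":50,"dz":3,"ax":0,"ay":0,"az":0,"fingers":-1},{"dx":29,"dy":65,"dz":3,"ax":0,"ay":0,"az":0,"fingers":-1},{"dx":29,"dy":78,"dz":3,"ax":0,"ay":0,"az":0,"fingers":-1},{"dx":29,"dy":88,"dz":3,"ax":0,"ay":0,"az":0,"fingers":-1},{"dx":29,"dy":88,"dz":3,"ax":0,"ay":0,"az":0,"fingers":-1}]'
python3 - <<'E'
from station import env,cams
import cv2,pickle
from tgt import *
o=env.get_obs(); print(o['tool_pos'],o['wrist_force'],o['gripper_width'])
im=cams.snapshot('side');cv2.imwrite("pics/g1.png",cv2.resize(im[160:260,310:420,::-1],None,fx=5.5,fy=5.5,interpolation=cv2.INTER_CUBIC))
o=env.get_obs();m=cm(cams,'wrist'); pickle.dump(m,open('w8.pkl','wb')); pickle.dump(o,open('o8.pkl','wb'));a=cams.snapshot('wrist')[:,:,::-1];cv2.imwrite("pics/g2.png",a)
cv2.imwrite("pics/z10.png",cv2.resize(a[100:310,250:420],None,fx=2.8,fy=2.8,interpolation=cv2.INTER_CUBIC))
H=R.from_quat(o['tcp_rot'])*Rt(0,1,0).inv(); org=o['tool_pos']-H.apply(off); ax=org+H.apply([0,0,95])
s=(ax-P)@dr; print('rel',F.inv().apply(ax-P-s*dr).round(2),'s',s.round(1))
for dx,dn in ((0,12),(0,0),(0,-2)): go(env,tcp(70,dx,dn),RG)
E
```

```text
clock: 15.07
tool_pos: [586.9, -163.3, 169.4]
tcp_rot: [0.574, 0.476, -0.512, 0.427]
wrist_force: [0.7, 0.7, -2.1]
gripper_width: 0.172
[ 586.87129445 -163.34415511  169.36503118] [ 0.67344879  0.65576395 -2.12107026] 0.17241571142226594
rel [-0.25  0.   19.58] s 70.1
to [ 585.4 -163.3  169.4] d [-0.6  1.3  0. ] a [ 0.0003 -0.0002  0.0003] rows 0.0 0.0
to [ 585.7 -162.   157.5] d [11.4  1.3  0. ] a [ 0.0003 -0.0002  0.0003] rows 0.3 0.0
to [ 585.7 -161.8  155.5] d [13.4  1.3  0. ] a [ 0.0003 -0.0002  0.0003] rows 0.3 0.0
```

View pics/g1.png

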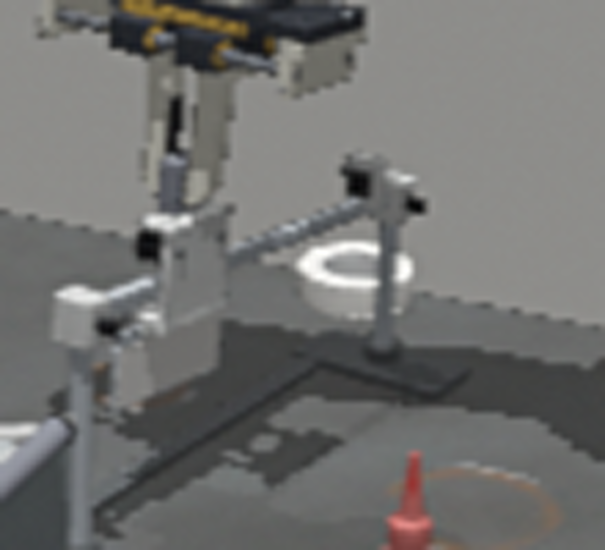

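View pics/z10.png

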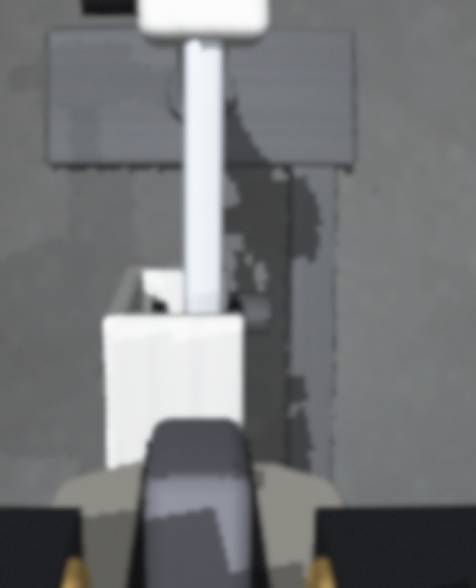

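```bash
python3 - <<'E'
import pickle,cv2
from tgt import *
from station import env
m=pickle.load(open('w8.pkl','rb'));o=pickle.load(open('o8.pkl','rb')); g=cv2.imread('pics/g2.png').astype(int).mean(2)
H=R.from_quat(o['tcp_rot'])*Rt(0,1,0).inv(); org=o['tool_pos']-H.apply(off)
print('tcp',o['tool_pos'],'now',env.get_obs()['tool_pos'])
for p in ((-16,33,112),(8,33,112),(0,55,48)): print('plate pred',proj(m,[org+H.apply(p)])[0].round(1))
for r in (216,220,225): 
    row=g[r]; print(r,[(c,int(row[c+1]-row[c-1])) for c in range(275,350) if abs(row[c+1]-row[c-1])>25])
for s in (95,110,125,140):
    X=P+s*dr; u=proj(m,[X])[0]; e=proj(m,[X+[10,0,0]])[0]-u
    r=int(round(u[1])); row=g[r]; print('bar pred',u.round(1),'px/mm',(e[0]/10).round(2),[(c,int(row[c+1]-row[c-1])) for c in range(305,345) if abs(row[c+1]-row[c-1])>25])
E
```

```text
tcp [ 585.21683623 -163.09537591  169.01094339] now [ 584.18995942 -162.98702445  168.78375658]
plate pred [288.  212.8]
plate pred [338.3 212.9]
plate pred [321.4 160.9]
216 [(285, 58), (286, 110), (287, 82), (335, -58), (336, -107), (337, -101), (338, -45)]
220 [(285, 45), (286, 98), (287, 87), (288, 33), (335, -64), (336, -107), (337, -95), (338, -42)]
225 [(285, 36), (286, 92), (287, 93), (288, 40), (335, -66), (336, -107), (337, -91), (338, -38)]
bar pred [321.8 215.2] px/mm 1.7 [(335, -54), (336, -102), (337, -96), (338, -40)]
bar pred [321.9 189.4] px/mm 1.73 [(314, 37), (315, 73), (316, 78), (317, 44), (327, -44), (328, -75), (329, -67), (330, -30)]
bar pred [322.  163.1] px/mm 1.74 [(314, 36), (315, 72), (316, 77), (317, 43), (327, -39), (328, -69), (329, -74), (330, -55), (331, -42), (332, -30)]
bar pred [322.  136.7] px/mm 1.75 [(314, 40), (315, 74), (316, 78), (317, 44), (327, -36), (328, -73), (329, -98), (330, -80), (331, -32), (334, 35), (335, 33)]
```

```bash
cat > chk.py <<'E'
import cv2,pickle,sys
from station import env,cams
from tgt import *
a=cams.snapshot('wrist')[:,:,::-1];o=env.get_obs();cv2.imwrite(sys.argv[1],a);g=a.astype(int).mean(2)
def edge(r,lo,hi,sg):
    d=sg*(g[r,2:]-g[r,:-2]); c=np.arange(1,639); k=(c>=lo)&(c<=hi)&(d>20); return (c[k]*d[k]).sum()/d[k].sum()
p=[(edge(r,278,296,1),edge(r,330,345,-1)) for r in (218,221,224,227)]; p=np.mean(p,0)
b=[(edge(r,306,322,1),edge(r,324,334,-1)) for r in (170,175,180,185,190)]; b=np.array(b); print(b.round(1).tolist())
b=b.mean(0)
x0=p[0]+(p[1]-p[0])*16/24
print('plate',p.round(1),'bar',b.round(1),'bar-hanger mm',((b.mean()-320.3)/1.74-(x0-320.3)/2.08).round(2),'tcp',o['tool_pos'].round(1),o['wrist_force'].round(1),o['clock'],o['gripper_width'].round(3))
E
python3 -m pendant '[{"dx":0,"dy":1.3,"dz":0,"ax":0,"ay":0,"az":0,"fingers":-1},{"dx":0,"dy":1.3,"dz":0,"ax":0,"ay":0,"az":0,"fingers":-1},{"dx":0,"dy":1.3,"dz":0,"ax":0,"ay":0,"az":0,"fingers":-1}]'; python3 chk.py pics/g3.png
```

```text
clock: 15.42
tool_pos: [585.1, -163.3, 168.6]
tcp_rot: [0.573, 0.476, -0.513, 0.426]
wrist_force: [-0.0, 0.1, -3.0]
gripper_width: 0.166
[[315.6, 329.0], [315.6, 328.8], [315.6, 328.8], [315.6, 328.4], [315.6, 329.3]]Traceback (most recent call last):
  File "chk.py", line 11, in <module>
    print('plate',p.round(1),'bar',b.round(1),'bar-hanger mm',((b.mean()-320.3)/1.74-(x0-320.3)/2.08).round(2),'tcp',o['tool_pos'].round(1),o['wrist_force'].round(1),o['clock'],o['gripper_width'].round(3))
                                                                                                                                                                                 ^^^^^^^^^^^^^^^^^^^^^^^^
AttributeError: 'float' object has no attribute 'round'
```

```bash
sed -i "s/o\['gripper_width'\].round(3)/o['gripper_width']/" chk.py
python3 -m pendant '[{"dx":0,"dy":1.3,"dz":0,"ax":0,"ay":0,"az":0,"fingers":-1},{"dx":0,"dy":1.3,"dz":0,"ax":0,"ay":0,"az":0,"fingers":-1},{"dx":0,"dy":1.3,"dz":0,"ax":0,"ay":0,"az":0,"fingers":-1}]'; python3 chk.py pics/g4.png
```

```text
clock: 15.72
tool_pos: [586.9, -163.6, 168.5]
tcp_rot: [0.573, 0.476, -0.513, 0.426]
wrist_force: [-1.2, 0.9, -1.7]
gripper_width: 0.171
[[312.6, 327.2], [312.5, 325.8], [312.6, 325.8], [312.6, 326.4], [312.5, 327.1]]
plate [286.8 336.3] bar [312.6 326.5] bar-hanger mm -0.22 tcp [ 586.8 -163.6  168.4] [-0.1  0.3 -2.4] 15.7667 0.1657691613210563
```

```bash
python3 -m pendant '[{"dx":3,"dy":-0.2,"dz":0,"ax":0,"ay":0,"az":0,"fingers":-1},{"dx":6,"dy":-0.2,"dz":0,"ax":0,"ay":0,"az":0,"fingers":-1},{"dx":9,"dy":-0.2,"dz":0,"ax":0,"ay":0,"az":0,"fingers":-1},{"dx":9,"dy":-0.2,"dz":0,"ax":0,"ay":0,"az":0,"fingers":-1},{"dx":9,"dy":-0.2,"dz":0,"ax":0,"ay":0,"az":0,"fingers":-1}]'
python3 chk.py pics/g5.png
python3 -m pendant '[{"dx":1.5,"dy":0,"dz":0,"ax":0,"ay":0,"az":0,"fingers":-1},{"dx":3,"dy":0,"dz":0,"ax":0,"ay":0,"az":0,"fingers":-1},{"dx":3,"dy":0,"dz":0,"ax":0,"ay":0,"az":0,"fingers":-1}]'
python3 chk.py pics/g6.png
```

```text
clock: 16.18
tool_pos: [586.7, -162.4, 159.1]
tcp_rot: [0.573, 0.477, -0.513, 0.426]
wrist_force: [0.2, -0.3, -2.5]
gripper_width: 0.172
[[312.7, 328.1], [312.7, 326.8], [312.7, 326.8], [312.7, 326.4], [312.7, 327.7]]
plate [286.6 336.3] bar [312.7 327.2] bar-hanger mm 0.06 tcp [ 586.9 -162.5  159.3] [-0.1 -0.4 -2.8] 16.2333 0.16645471821904007
clock: 16.48
tool_pos: [587.3, -162.5, 157.9]
tcp_rot: [0.573, 0.476, -0.513, 0.426]
wrist_force: [-3.4, -0.1, 10.2]
gripper_width: 0.171
[[311.6, 327.6], [311.6, 325.8], [311.6, 325.8], [311.6, 326.9], [311.6, 326.8]]
plate [286.6 336.2] bar [311.6 326.6] bar-hanger mm -0.41 tcp [ 587.3 -162.5  157.9] [-4.4 -0.6 10.6] 16.5333 0.1693210005698164
```

```bash
python3 - <<'E'
from station import env,cams
import cv2
im=cams.snapshot('side');a=cv2.resize(im[185:245,320:380,::-1],None,fx=6.5,fy=6.5,interpolation=cv2.INTER_CUBIC)
b=cv2.resize(cv2.imread('pics/g6.png')[150:240,270:360],(390,390),interpolation=cv2.INTER_CUBIC)
cv2.imwrite("pics/g7.png",cv2.hconcat([a,b]))
print(env.get_obs()['wrist_force'],env.get_obs()['torque'])
E
```

```text
[-3.63121285 -0.68910901  9.54972578] [-0.00863028  0.8723723   0.10057051]
```

View pics/g7.png

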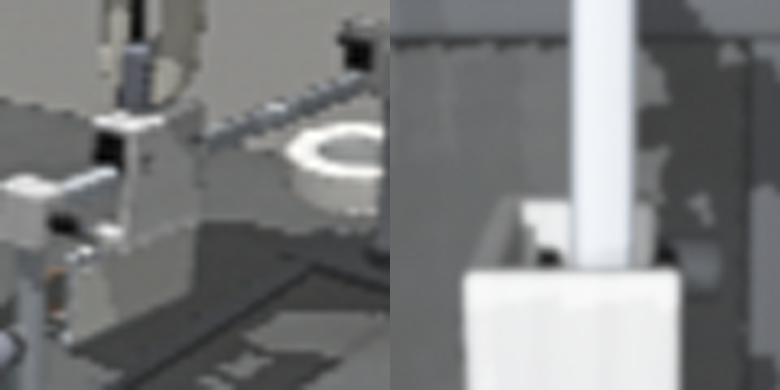

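```bash
python3 -m pendant '[{"dx":0,"dy":-0.8,"dz":0,"ax":0,"ay":0,"az":0,"fingers":-1},{"dx":0,"dy":-0.8,"dz":0,"ax":0,"ay":0,"az":0,"fingers":-1},{"dx":0,"dy":-0.8,"dz":0,"ax":0,"ay":0,"az":0,"fingers":-1}]'
python3 chk.py pics/g8.png
python3 -m pendant '[{"dx":0,"dy":-0.8,"dz":0,"ax":0,"ay":0,"az":0,"fingers":-1},{"dx":0,"dy":-0.8,"dz":0,"ax":0,"ay":0,"az":0,"fingers":-1},{"dx":0,"dy":-0.8,"dz":0,"ax":0,"ay":0,"az":0,"fingers":-1}]'
python3 chk.py pics/g9.png
```

```text
clock: 16.83
tool_pos: [587.2, -162.5, 158.0]
tcp_rot: [0.574, 0.476, -0.512, 0.427]
wrist_force: [-2.5, -0.1, 7.8]
gripper_width: 0.168
[[311.7, 327.6], [311.7, 325.9], [311.7, 325.9], [311.9, 327.0], [311.9, 326.8]]
plate [286.6 336.3] bar [311.7 326.7] bar-hanger mm -0.36 tcp [ 587.2 -162.5  158. ] [-1.8 -1.3  8.8] 16.8833 0.16895290465797064
clock: 17.13
tool_pos: [587.1, -162.4, 158.0]
tcp_rot: [0.574, 0.475, -0.512, 0.427]
wrist_force: [0.5, -0.9, 6.5]
gripper_width: 0.168
[[312.0, 327.7], [312.0, 326.0], [312.0, 326.0], [312.0, 326.5], [312.0, 327.0]]
plate [286.5 336.3] bar [312.  326.6] bar-hanger mm -0.3 tcp [ 587.1 -162.5  158. ] [ 1.  -0.9  6.8] 17.1833 0.1708483984910822
```

The lateral force is now about 0. Contact height is 158 against 157.5 predicted for seated wheels (160.5 if on the flanges), and the bar is centred to 0.3 mm. I'll ease the press, then release.

```bash
python3 -m pendant '[{"dx":-1,"dy":0,"dz":0,"ax":0,"ay":0,"az":0,"fingers":-1},{"dx":-1,"dy":0,"dz":0,"ax":0,"ay":0,"az":0,"fingers":-1}]'
python3 -m pendant '[{"dx":0,"dy":0,"dz":0,"ax":0,"ay":0,"az":0,"fingers":0.1},{"dx":0,"dy":0,"dz":0,"ax":0,"ay":0,"az":0,"fingers":0.1},{"dx":0,"dy":0,"dz":0,"ax":0,"ay":0,"az":0,"fingers":0.1},{"dx":0,"dy":0,"dz":0,"ax":0,"ay":0,"az":0,"fingers":0.1},{"dx":0,"dy":0,"dz":0,"ax":0,"ay":0,"az":0,"fingers":0.1},{"dx":0,"dy":0,"dz":0,"ax":0,"ay":0,"az":0,"fingers":0.1}]'
python3 - <<'E'
from station import env,cams
import cv2
o=env.get_obs();print(o['wrist_force'],o['clock'])
im=cams.snapshot('side');cv2.imwrite("pics/h1.png",cv2.resize(im[150:270,300:440,::-1],None,fx=4.5,fy=4.5,interpolation=cv2.INTER_CUBIC))
cv2.imwrite("pics/h2.png",cams.snapshot('wrist')[:,:,::-1])
E
```

```text
clock: 17.35
tool_pos: [586.0, -162.2, 158.1]
tcp_rot: [0.573, 0.476, -0.513, 0.426]
wrist_force: [1.1, -0.2, 3.6]
gripper_width: 0.168
clock: 17.85
tool_pos: [585.3, -162.0, 157.4]
tcp_rot: [0.573, 0.477, -0.513, 0.426]
wrist_force: [-0.6, 0.4, 0.2]
gripper_width: 0.527
[-0.5718798   0.42489061  0.16112749] 17.85
```

View pics/h1.png

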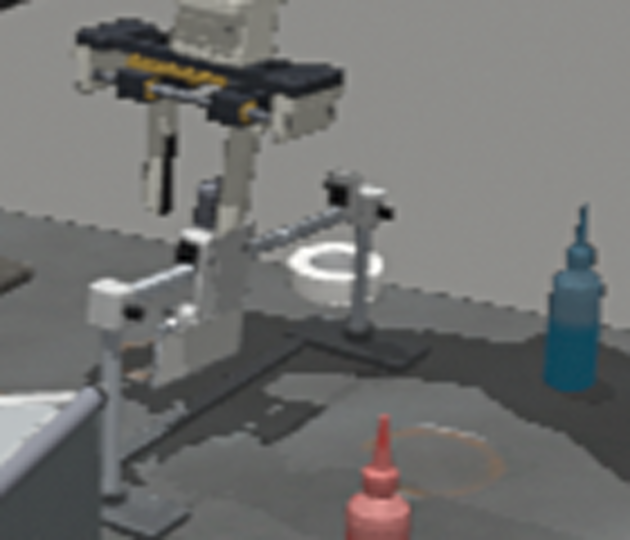

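View pics/h2.png

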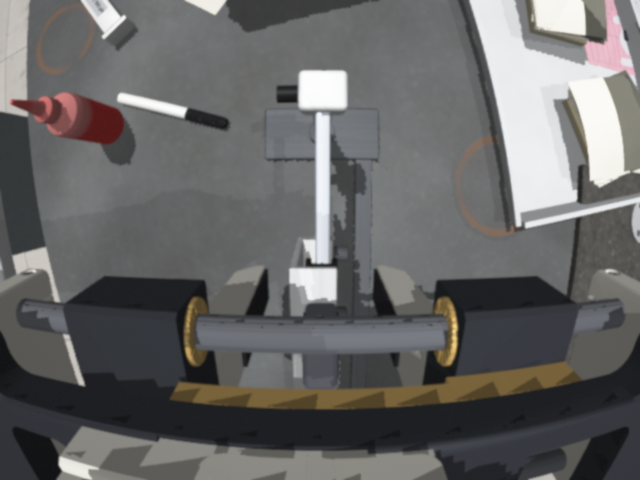

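It's rolling away down the rail: in the wrist view the tab has moved from row 260 to about 340. I'll retreat upward, clear of the rail, and watch it.

```bash
python3 -m pendant '[{"dx":0,"dy":0,"dz":0,"ax":0,"ay":0,"az":0,"fingers":0.1},{"dx":0,"dy":0,"dz":0,"ax":0,"ay":0,"az":0,"fingers":0.1},{"dx":0,"dy":0,"dz":0,"ax":0,"ay":0,"az":0,"fingers":0.1},{"dx":0,"dy":0,"dz":0,"ax":0,"ay":0,"az":0,"fingers":0.1},{"dx":0,"dy":0,"dz":0,"ax":0,"ay":0,"az":0,"fingers":0.1},{"dx":0,"dy":0,"dz":0,"ax":0,"ay":0,"az":0,"fingers":0.1}]'
python3 - <<'E'
from station import env,cams
import cv2
o=env.get_obs();print(o['wrist_force'],o['clock'])
im=cams.snapshot('side');cv2.imwrite("pics/h3.png",cv2.resize(im[150:270,300:440,::-1],None,fx=4.5,fy=4.5,interpolation=cv2.INTER_CUBIC))
E
```

```text
clock: 18.45
tool_pos: [585.3, -162.1, 157.5]
tcp_rot: [0.573, 0.476, -0.513, 0.426]
wrist_force: [-0.1, 0.6, -0.8]
gripper_width: 0.548
[-0.12941319  0.62167258 -0.84513024] 18.45
```

View pics/h3.png

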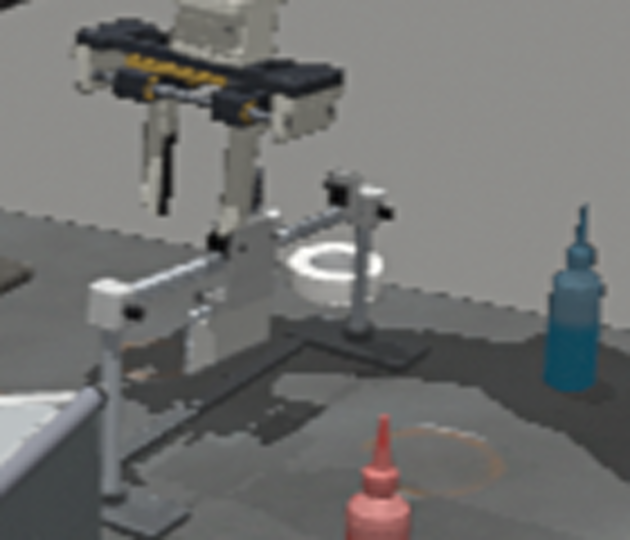

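```bash
python3 -m pendant '[{"dx":-25,"dy":0,"dz":-3,"ax":0,"ay":0,"az":0,"fingers":0.1},{"dx":-60,"dy":0,"dz":-10,"ax":0,"ay":0,"az":0,"fingers":0.1},{"dx":-95,"dy":0,"dz":-20,"ax":0,"ay":0,"az":0,"fingers":0.1},{"dx":-130,"dy":-20,"dz":-30,"ax":0,"ay":0,"az":0,"fingers":0.1},{"dx":-160,"dy":-40,"dz":-50,"ax":0,"ay":0,"az":0,"fingers":0.1},{"dx":-160,"dy":-60,"dz":-70,"ax":0,"ay":0,"az":0,"fingers":0.1},{"dx":-160,"dy":-60,"dz":-70,"ax":0,"ay":0,"az":0,"fingers":0.1},{"dx":-160,"dy":-60,"dz":-70,"ax":0,"ay":0,"az":0,"fingers":0.1}]'
python3 -m pendant '[{"dx":0,"dy":0,"dz":0,"ax":0,"ay":0,"az":0,"fingers":0.1},{"dx":0,"dy":0,"dz":0,"ax":0,"ay":0,"az":0,"fingers":0.1},{"dx":0,"dy":0,"dz":0,"ax":0,"ay":0,"az":0,"fingers":0.1},{"dx":0,"dy":0,"dz":0,"ax":0,"ay":0,"az":0,"fingers":0.1},{"dx":0,"dy":0,"dz":0,"ax":0,"ay":0,"az":0,"fingers":0.1},{"dx":0,"dy":0,"dz":0,"ax":0,"ay":0,"az":0,"fingers":0.1},{"dx":0,"dy":0,"dz":0,"ax":0,"ay":0,"az":0,"fingers":0.1},{"dx":0,"dy":0,"dz":0,"ax":0,"ay":0,"az":0,"fingers":0.1}]'
python3 - <<'E'
from station import env,cams
import cv2
im=cams.snapshot('side');cv2.imwrite("pics/i1.png",im[:,:,::-1])
cv2.imwrite("pics/i1z.png",cv2.resize(im[150:270,300:440,::-1],None,fx=4.5,fy=4.5,interpolation=cv2.INTER_CUBIC))
im=cams.snapshot('scene');cv2.imwrite("pics/i2.png",cv2.resize(im[150:290,210:450,::-1],None,fx=3.2,fy=3.2,interpolation=cv2.INTER_CUBIC))
E
```

```text
clock: 19.17
tool_pos: [535.5, -99.2, 325.3]
tcp_rot: [0.573, 0.476, -0.512, 0.427]
wrist_force: [-0.1, 0.3, 0.3]
gripper_width: 0.553
clock: 19.83
tool_pos: [536.0, -100.2, 324.2]
tcp_rot: [0.573, 0.476, -0.513, 0.426]
wrist_force: [-0.5, 0.3, -0.2]
gripper_width: 0.55
```

View pics/i1z.png

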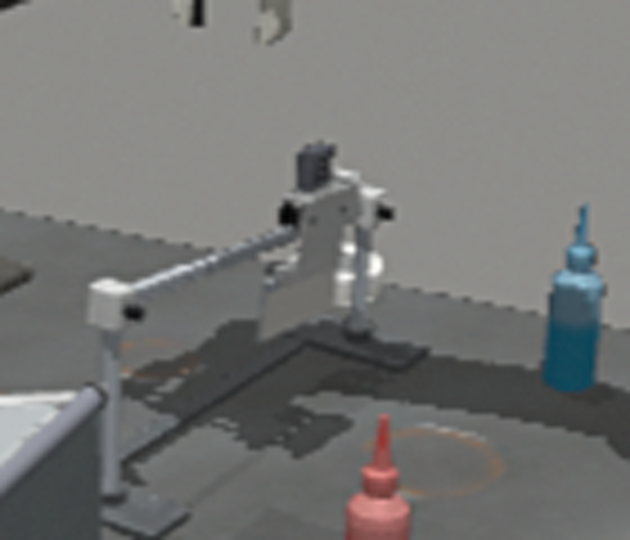

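View pics/i1.png

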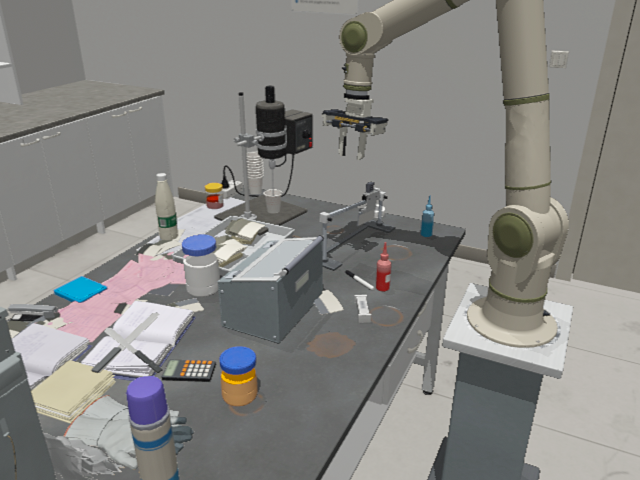

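View pics/i2.png

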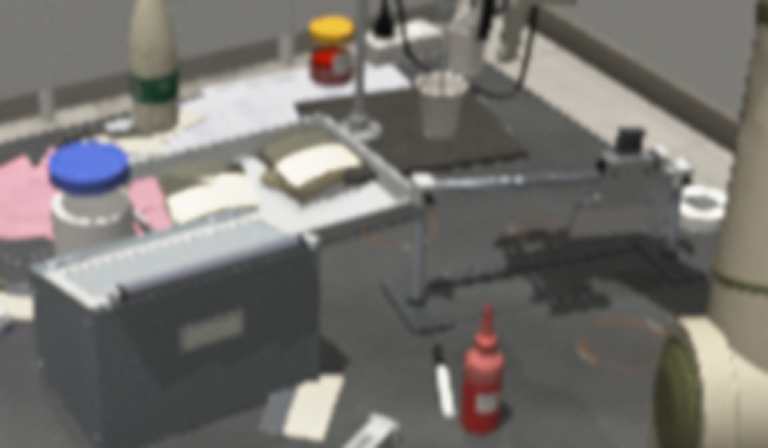

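It has run down to the low end; the tab is at about (315,165) in the zoomed side view. The lid is shut and the bottles are upright. I'll check that it is at rest and where.

```bash
python3 -m pendant '[{"dx":0,"dy":0,"dz":0,"ax":0,"ay":0,"az":0,"fingers":0.1},{"dx":0,"dy":0,"dz":0,"ax":0,"ay":0,"az":0,"fingers":0.1},{"dx":0,"dy":0,"dz":0,"ax":0,"ay":0,"az":0,"fingers":0.1},{"dx":0,"dy":0,"dz":0,"ax":0,"ay":0,"az":0,"fingers":0.1},{"dx":0,"dy":0,"dz":0,"ax":0,"ay":0,"az":0,"fingers":0.1},{"dx":0,"dy":0,"dz":0,"ax":0,"ay":0,"az":0,"fingers":0.1},{"dx":0,"dy":0,"dz":0,"ax":0,"ay":0,"az":0,"fingers":0.1},{"dx":0,"dy":0,"dz":0,"ax":0,"ay":0,"az":0,"fingers":0.1}]'
python3 - <<'E'
from station import env,cams
import cv2
from tgt import *
a=cv2.imread('pics/i1.png')
im=cams.snapshot('side')[:,:,::-1];cv2.imwrite("pics/j1.png",im)
print('diff rail region',np.abs(im[170:270,310:400].astype(int)-a[170:270,310:400]).max(),'lid',np.abs(im[225:340,215:330].astype(int)-a[225:340,215:330]).max())
qs={}
for t in ('axle','tab'): qs[t]=[cams.spot_point(t,'side')]
cams.snapshot('scene')
for t in ('axle','tab'): qs[t].append(cams.spot_point(t,'scene'))
for t,(p,q) in qs.items():
    print(t,[(r['p'],np.array(r['xy'])*[640,480]) for r in p[:2]],[(r['p'],np.array(r['xy'])*[640,480]) for r in q[:2]])
    if p and q:
        X,e=tri([(cm(cams,'side'),*(np.array(p[0]['xy'])*[640,480])),(cm(cams,'scene'),*(np.array(q[0]['xy'])*[640,480]))]); print(X,e,'s',(X-P)@dr)
S=cm(cams,'side');C=cm(cams,'scene')
for s in (-92,-80,-70): 
    ax=P+s*dr+F.apply([0,0,8]); tab=ax+F.apply([0,0,34]); print(s,'side axle/tab',proj(S,[ax,tab]).round(1).tolist(),'scene',proj(C,[ax,tab]).round(1).tolist())
print(env.get_obs()['clock'])
E
```

```text
clock: 20.6
tool_pos: [535.9, -100.1, 324.3]
tcp_rot: [0.573, 0.476, -0.513, 0.426]
wrist_force: [0.3, 0.3, 0.4]
gripper_width: 0.549
diff rail region 96 lid 3
axle [(0.66, array([368.576, 196.896]))] [(0.72, array([407.488, 199.392]))]
[ 566.41270371 -351.16986018  140.04993924] [np.float64(4.283941962018121), np.float64(4.283941962018228)] s -120.17653940271246
tab [(0.73, array([368.32 , 184.896]))] [(0.68, array([406.272, 191.904])), (0.26, array([406.784, 200.4  ]))]
[ 560.90374498 -333.94509469  186.09809275] [np.float64(1.4210845528842444), np.float64(1.4210845528841518)] s -99.25668592653102
-92 side axle/tab [[367.7, 197.0], [368.6, 187.6]] scene [[403.2, 201.6], [405.1, 193.6]]
-80 side axle/tab [[365.8, 197.7], [366.8, 188.2]] scene [[400.5, 201.7], [402.3, 193.8]]
-70 side axle/tab [[364.3, 198.3], [365.3, 188.8]] scene [[398.2, 201.9], [400.0, 193.9]]
20.9
```

```bash
python3 -m pendant '[{"dx":0,"dy":0,"dz":0,"ax":0,"ay":0,"az":0,"fingers":0.1},{"dx":0,"dy":0,"dz":0,"ax":0,"ay":0,"az":0,"fingers":0.1},{"dx":0,"dy":0,"dz":0,"ax":0,"ay":0,"az":0,"fingers":0.1},{"dx":0,"dy":0,"dz":0,"ax":0,"ay":0,"az":0,"fingers":0.1},{"dx":0,"dy":0,"dz":0,"ax":0,"ay":0,"az":0,"fingers":0.1},{"dx":0,"dy":0,"dz":0,"ax":0,"ay":0,"az":0,"fingers":0.1},{"dx":0,"dy":0,"dz":0,"ax":0,"ay":0,"az":0,"fingers":0.1},{"dx":0,"dy":0,"dz":0,"ax":0,"ay":0,"az":0,"fingers":0.1}]'
python3 - <<'E'
from station import env,cams
import cv2,numpy as np
a=cv2.imread('pics/j1.png')
im=cams.snapshot('side')[:,:,::-1];cv2.imwrite("pics/k1.png",im)
print('diff rail region',np.abs(im[170:270,310:400].astype(int)-a[170:270,310:400]).max(), 'whole',(np.abs(im.astype(int)-a).max(2)>25).sum())
cv2.imwrite("pics/k1z.png",cv2.resize(im[165:265,310:410],None,fx=6,fy=6,interpolation=cv2.INTER_CUBIC))
E
```

```text
clock: 21.57
tool_pos: [535.9, -100.2, 324.3]
tcp_rot: [0.573, 0.476, -0.513, 0.426]
wrist_force: [0.2, -0.2, -0.0]
gripper_width: 0.55
diff rail region 4 whole 2
```

View pics/k1z.png

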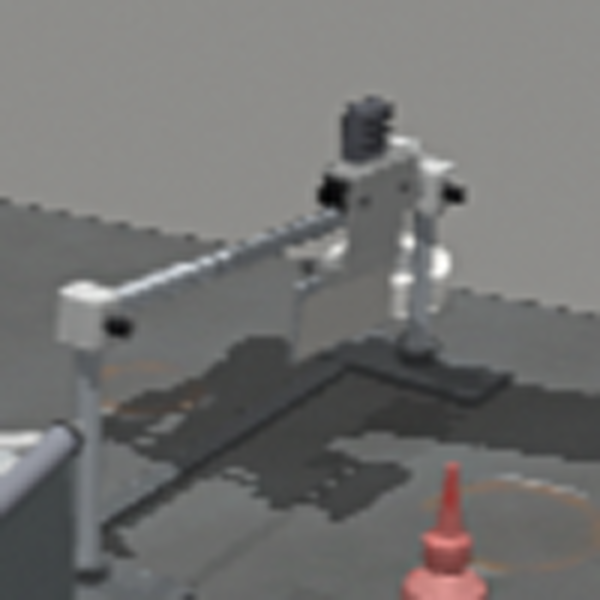

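The hanger is at rest against the stop, with the tab at about (367,130) in the zoomed view and no change between pictures. Handing in.

```bash
python3 -c "
from station import env
print(env.hand_in())"
```

```text
the job is handed in; nothing more can be done
None
```

The hanger is out of the box and hanging on the drying rail, at rest against the stop, and the job is handed in at about 21.6 s of the 66 s. I pushed the lid open on its roller, held it with the gripper while I gripped the tab, and lifted the hanger clear so the lid closed. I then set the wheels on the rail about 70 mm up from its middle and let go, and the hanger ran down by itself.

**Last checks**
- **At rest:** two side pictures about 1 s apart show no movement of the hanger.
- **Position:** the tab measured about 99 mm down from the rail's middle, against 92 expected at the stop. The network's axle point gave 120 mm, but its two views disagreed by about 4 mm each, so I did not rely on it. Both pixel positions in the side view match the rest position.
- **Surroundings:** the lid is shut, both bottles and the jar are upright, and the gripper is clear with the wrist force near zero.

**Problems on the way**
- **Fingertip offset:** the fingertips are about 28–30 mm short of the reported TCP, contrary to the description. Because of this the first push slipped over the roller without opening the lid, and a second approach at the old height also missed it. I measured the offset from two cameras, corrected for it, and the next push opened the lid.
- **Sideways error:** the hanger's sideways position in the grip did not match my model, by up to about 1.5 mm. I corrected it from the wrist camera before setting the wheels down.

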